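# Load a canister into an airtight storage chest with a folding lid stay

## Robot

A 6-joint arm with a two-finger parallel gripper is mounted at the origin on a cart in front of the work surface, level with it; the furniture and walls round the work are solid. World frame = base frame: x ahead of the robot, y to its left, z up, the work surface at z = 0. Lengths are in mm, angles in rad, forces in N, time in s.
With the tool pointing down it reaches from about 350 to 775 mm from the base axis. Payload 7.3 kg.
Tool frame: the origin (TCP) lies between the finger pads; the fingertips stand 25 mm ahead of it and the grasp point (between the pads) lies 6 mm ahead of it; z points along the fingers, y is the line along which they close (so a half turn about z gives the same grasp; the last joint's range is limited). The gripper opens to 92 mm and grips with 3 to 60 N. Pads are 19 mm wide; open, the fingers measure 130 mm over their backs; the gripper's body (75 mm by 190 mm) begins 47 mm behind the grasp point.
Start: joints at [1.027, 0.342, 1.524, -0, 1.275, -0.146], TCP at [203.367, 484.029, 251.741] pointing down, gripper open.
Joint ranges: [-2.53, 2.53], [-0.77, 2.02], [0.04, 2.7], [-1, 4.14], [0.28, 2.66], [-3.11, 3.11]. Speed limits (rad/s): [2.57, 2.57, 3.14, 3.14, 3.14, 3.14].

## Interface

Orientations are given as [roll, pitch, yaw] about the fixed x, y, z axes, in that order (R = Rz(yaw) Ry(pitch) Rx(roll)).
In Python, from plant import bot gives the robot as it stands.
- The arm moves only by the tool play_rows, never from a script. Its argument "commands" is a list of rows, each an object of numbers: "x", "y", "z": the shift along the tool's x, y, z in m; "twist": the turn about the tool's z in degrees. In form: [{"x": .., "y": .., "z": .., "twist": ..}, ...]. A call has exactly 8 rows; each row is the pose to reach, as a shift and turn from the pose commanded when the call began, along the tool's axes at that moment; what a row does not reach only later rows make up. A row lasts 1/10 s, in which the tool goes at most 50 mm and 8.59 degrees, less where a joint would pass 70% of its speed; a pose out of reach is approached as far as the arm can. A call with a gripper value outside its range is refused whole. "jaw" is the closure, from 0 (fully open) to 1 (shut), set as the call begins (left out, the last holds). The fingers move at their own pace and stop on an object; the grip force is fixed at half the most. Time passes only in rows, so rows that repeat a pose let the fingers close, or fill a call up. It gives the time, the measured TCP pose, the force, the opening and the grip force at its end, in the units of the state.
- bot.get_obs(): the state, without advancing time (a new reading comes with each control period).
- bot.capture(name): name is "side" or "top" or "wrist"; returns a dict with "pixels" (384x512x3 uint8, red, green, blue), "fx", "fy", "cx", "cy" (pixels), "eye" and "rotation" of the camera in the world. Camera axes: x right, y down, z forward; pixel columns grow to the right and rows downward; lengths in mm; the calibration is good to about 2 mm. A picture is of the moment at which its call begins. There is no depth.
- bot.close_job(): hands the job in; it is judged then, once.
The state is a dict: "time": time; "joint_positions": joint angles; "dq": joint speeds; "tau": joint torques, N m; "tool_pos": TCP position; "tcp_rot": TCP orientation; "contact_force": force on the tool from outside, world axes, zero at the start; "moment": the same for the moment, N m; "grip_width": finger opening in mm; "finger_force": force on a finger pad.
Only numpy, scipy, OpenCV 4.12 (cv2) and the standard library are available. Lean on these libraries where they do the work, as an engineer would, in place of code of your own. Each camera call takes 0.05 s, during which the arm holds its last target. There are 200 camera calls.

## Task

Raise the lid of the white storage chest and push its folding stay straight until the knee locks, then gently stand the smaller of the two white canisters on the worktop inside, on the chest floor beside the canister already there, while the stay holds the lid. Then pull the stay's knee forward to unlock it, bring the lid down without letting it slam, and press both front corners of the lid until its seal is fully home. Leave everything else standing where it is.

Things in the scene. Friction and masses are not known exactly. Their poses are not given: they have to be found in the camera images.
- chest: Fixed white storage chest, 190 mm deep (x), 310 mm wide (y), rim 94 mm above the worktop, walls 6 mm, inner floor 10 mm above the worktop. Origin: centre of its underside; z up, x from the front (handle side) to the hinge side, y to the left seen from the front. The stay lies along the left wall in the plane y = +128 mm: the floor is free from y = -149 to +119 mm.
- lid_hinge (a point): Middle of the lid's hinge axis, at (98, 0, 97) mm in the chest's frame; the axis runs along the chest's y.
- lid (a joint): Opening angle of the lid, rad: 0 down on the chest, 1.36 with the stay straight. The lid is a light wood board, 200 mm from hinge to front edge, 322 mm wide, 14 mm thick, 0.57 kg. The hinge is damped (soft-down): with the stay unlocked it stays where it is left above about 1.25 rad; lower, it sinks shut slowly by itself in about 4 s and then rests on the seal.
- handle (a point): Middle of the bow handle on the lid's front edge: a straight round steel bar, 11 mm thick, 78 mm long, parallel to the hinge (chest's y), 38 mm out from the board's edge; 238 mm from the hinge and 7 mm above the underside of the board. With the lid down it is about 107 mm above the worktop.
- lid_corner_left (a point): Point on the top face of the lid, 15 mm in from both edges of its front left corner (left: chest's +y), 111 mm above the worktop when that corner is home. Axes as the chest's with the lid down.
- lid_corner_right (a point): The same at the front right corner of the lid.
- seal_left (a joint): How far the front left corner of the lid stands proud on its rubber seal, rad: 0 fully home, 0.026 (6 mm) not pressed in. With the lid down the corner takes a press of about 8 N straight down and then stays; pressing one corner does not seat the other. Lifting the lid by the handle leaves the seal out.
- seal_right (a joint): The same for the front right corner.
- stay_pivot (a point): Lower pivot of the folding stay on the left wall, at (32, 128, 82) mm in the chest's frame. The stay has two steel links, each 71 mm between pivots; the upper one is pinned to the lid, 130 mm from the hinge and 12 mm below the board. Both move in the plane y = 128 mm of the chest. The tab leaves the upper link 14 mm above the knee, 20 degrees off square toward the lid end; its grip point is 44 mm out.
- stay_knee (a joint): Angle of the stay's knee, rad: 0 folded (lid down), 2.21 straight, 2.30 locked on its stop. While the lid rises the knee stands out to the front; pushed back (chest's +x) through straight it locks and holds the lid at 1.36 rad; pulled forward, then down along its arc about the lower pivot, it folds and the lid comes down with it. Locked, the knee is at about (47, 128, 152) mm in the chest's frame.
- stay_tab (a point): Grip point of the black finger tab at the knee, to be pinched across its thickness: a rounded paddle on the upper link, 56 mm long, 20 mm high, 10 mm thick (along chest's y), pointing to the front and, lid open, about 30 degrees up. The point is 18 mm from its outer end; locked, at about (12, 128, 186) mm in the chest's frame. The tab turns about 0.3 rad while the lid moves between 0.9 rad and open.
- canister: The smaller white canister on the worktop, to be put away: round, body 55 mm and rolled rim of the lid 61 mm across, 61 mm tall, 0.06 to 0.22 kg. Origin: centre of its underside, z up.
- inner_canister: White canister already standing in the chest: 57 mm across, 54 mm tall. Origin: centre of its underside, z up. It is to stay standing in there.
- big_canister: Bystander: the larger white canister on the worktop, 74 mm across, 78 mm tall. Origin: centre of its underside.
- tumbler: Bystander: clear glass tumbler, 81 mm across, 91 mm tall. Origin: centre of its underside.
- mug: Bystander: white mug, 78 mm across, 110 mm with its handle (along its y), 97 mm tall. Origin: centre of its underside and handle together.
- kettle: Bystander, fixed: red kettle on its base at the left rear of the worktop, base 166 mm across, 235 mm tall in all. Origin: centre of the kettle's underside.
There are look-alikes about, which are no part of the job. What is shaped like the canister but pink or turquoise is not meant.

How it is judged (in metres and radians):
On the way, in this order (a step that is already met when the one before it is completed fails the run):
1. the lid is up and the stay is pushed through straight into its lock (value of joint stay_knee above 2.24 rad and value of joint lid above 1.3 rad), for 0.3 s.
2. the smaller canister stands released on the chest floor while the locked stay holds the lid (all of step 1 and x of canister in the frame of chest between -0.059 and 0.059 m and y of canister in the frame of chest between -0.119 and 0.093 m and z of canister in the frame of chest below 0.018 m and angle between canister's own z axis and vertical below 0.12 rad and contact force between the fingers and canister below 0.1 N and linear speed of canister below 0.03 m/s), for 0.2 s.
At the end, for the whole second after the job is handed in: The lid is down (under 0.02 rad) with both front corners pressed home (each within 0.006 rad, 1.5 mm, of fully seated), and the smaller canister and the one that was there already both stand upright on the chest floor, clear of the stay (value of joint lid below 0.02 rad and value of joint each of seal_left, seal_right below 0.006 rad and x of canister in the frame of chest between -0.059 and 0.059 m and y of canister in the frame of chest between -0.119 and 0.093 m and z of each of canister, inner_canister in the frame of chest below 0.018 m and angle between each of canister, inner_canister's own z axis and vertical below 0.12 rad and x of inner_canister in the frame of chest between -0.061 and 0.061 m and y of inner_canister in the frame of chest between -0.121 and 0.095 m); the robot touches nothing.
It fails at once if the lid slams: it comes down faster than 1 rad/s in the last 0.35 rad (velocity of joint lid below -1 rad/s and value of joint lid below 0.35 rad).
It fails at once if the canister is dropped: it moves faster than 0.7 m/s without being held (linear speed of canister above 0.7 m/s and contact force between the fingers and canister below 0.05 N).
It fails at once if the canister in the chest is knocked over (angle between inner_canister's own z axis and vertical above 0.4 rad).
It fails at once if the larger canister, the tumbler or the mug is moved by more than 30 mm or knocked over (distance of any of big_canister, tumbler, mug from where it was at the start of the episode above 0.03 m or angle between any of big_canister, tumbler, mug's own z axis and vertical above 0.3 rad).
It also fails if it takes over 72 s, if anything falls off the work surface, if the arm or the gripper's body presses on something with over 40 N, if the wrist force passes 120 N, or if a joint passes its speed limit or range.

## Working session

There is one attempt and no reset: what is moved stays moved. The work goes in short steps, Python scripts to look and compute and a tool call to move; the robot and the scene stay as the last step left them, time stands still between calls to the robot, and variables do not carry over. Pictures are saved under pics/ and viewed, at most 10 in all, crops included, and the job is handed in when it is done.

Besides the shell and the picture viewer there is one more tool, called after "Emit:" as name(argument=value, ...) on one line, values as JSON. play_rows: Moves the arm, as the interface text tells. Its arguments: {"type":"object","properties":{"commands":{"type":"array"},"jaw":{"type":"number"}},"required":["commands"]}

```bash
ls; mkdir -p pics; python3 - <<'E'
from plant import bot
import cv2,numpy as np
print(bot.get_obs())
for n in ("side","top"):
    c=bot.capture(n); cv2.imwrite(f"pics/{n}0.png",c["pixels"][:,:,::-1]); print(n,c["fx"],c["fy"],c["cx"],c["cy"],np.array(c["eye"]).tolist(),np.array(c["rotation"]).round(4).tolist())
E
```

```text
pics
{'time': 0.0, 'joint_positions': array([ 1.02698502e+00,  3.42708405e-01,  1.52497838e+00, -2.27865116e-05,
        1.27536556e+00, -1.45986818e-01]), 'dq': array([-0.00066157,  0.00016831,  0.00090133,  0.0022996 ,  0.00079454,
       -0.00105745]), 'tau': array([-1.27843330e-03, -4.31239164e+01, -2.44216543e+01,  7.17010559e-02,
        5.58729633e-02, -1.11379027e-04]), 'tool_pos': array([203.19135684, 483.71197808, 251.06583395]), 'tcp_rot': array([-3.14014531e+00, -1.90782450e-04,  2.74377468e+00]), 'contact_force': array([ 0.54404392, -0.72584664,  0.04673991]), 'moment': array([-0.00776906,  0.02907619, -0.07402805]), 'finger_force': 0.0, 'grip_width': 91.90247697430681}
side 363.20321036020914 363.20321036020914 257.173689149667 192.02587638621958 [34.99339668762837, -994.8384288310353, 625.4901653161023] [-2.0104, -0.0236, -0.4581]
top 430.46687234880864 430.46687234880864 262.39019422387094 190.50833309071 [101.63263890815314, -126.64153543789047, 1442.038580728253] [-2.8297, 0.0031, -1.3203]
```

View pics/top0.png

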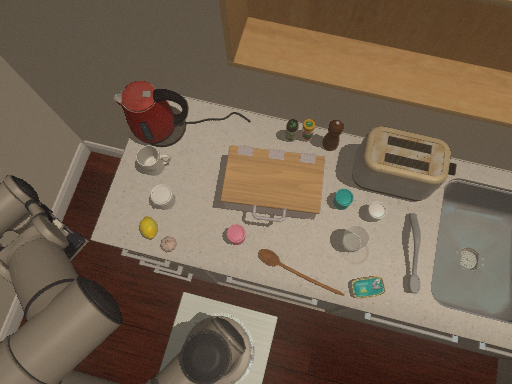

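View pics/side0.png

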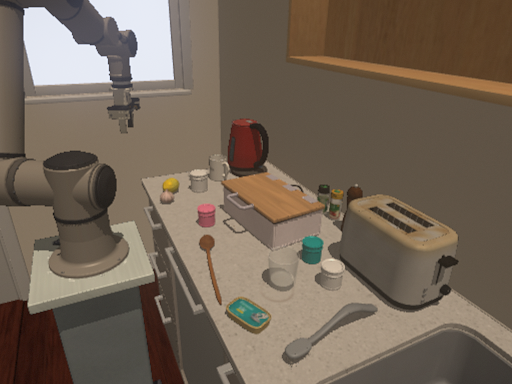

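Top view: the lid is at about (222–327, 148–213) with its handle at (268,213). White canisters are at (161,197) and (376,211), tumbler at (353,240), mug at (150,158), and the arm is at lower left. The side view agrees.

```bash
cat > h.py <<'E'
import numpy as np,cv2
from scipy.spatial.transform import Rotation as R
from plant import bot
class Cam:
    def __init__(s,name):
        c=bot.capture(name); s.img=np.ascontiguousarray(c["pixels"][:,:,::-1]); s.f=c["fx"];s.cx=c["cx"];s.cy=c["cy"]
        s.e=np.array(c["eye"]); r=np.array(c["rotation"]); s.R=r if r.shape==(3,3) else R.from_euler("xyz",r).as_matrix()
    def ray(s,p): d=s.R@np.array([(p[0]-s.cx)/s.f,(p[1]-s.cy)/s.f,1.]); return d/np.linalg.norm(d)
    def onz(s,p,z): d=s.ray(p); return s.e+d*(z-s.e[2])/d[2]
    def px(s,P): q=s.R.T@(np.array(P,float)-s.e); return np.array([s.f*q[0]/q[2]+s.cx,s.f*q[1]/q[2]+s.cy])
def tri(c1,p1,c2,p2):
    A=np.zeros((3,3));b=np.zeros(3)
    for c,p in((c1,p1),(c2,p2)):
        d=c.ray(p);M=np.eye(3)-np.outer(d,d);A+=M;b+=M@c.e
    return np.linalg.solve(A,b)
E
python3 - <<'E'
from h import *
t=Cam("top"); s=Cam("side")
hsv=cv2.cvtColor(t.img,cv2.COLOR_BGR2HSV)
print("base",t.px([0,0,0]),s.px([0,0,0]), "tcp",t.px([203,484,251]))
m=cv2.inRange(hsv,(8,70,90),(25,255,255)); m[:140]=0;m[225:]=0;m[:,:210]=0;m[:,335:]=0
n,l,st,ce=cv2.connectedComponentsWithStats(m); k=1+st[1:,4].argmax()
c=max(cv2.findContours((l==k).astype(np.uint8),cv2.RETR_EXTERNAL,cv2.CHAIN_APPROX_NONE)[0],key=cv2.contourArea)
box=cv2.boxPoints(cv2.minAreaRect(c)); 
P=np.array([t.onz(b,117) for b in box]); print("lid",box.round(1).tolist(),P.round(1).tolist(),np.linalg.norm(P-np.roll(P,1,0),axis=1),"ctr",P.mean(0))
for nm,(x,y),h in(("A",(161,197),61),("B",(376,211),61),("tur",(344,199),61),("pink",(236,234),61),("mug",(150,158),97)):
    sub=t.img[y-20:y+20,x-20:x+20].astype(int)
    v=sub.max(2); 
    cv2.imwrite(f"pics/c{nm}.png",cv2.resize(sub.astype(np.uint8),None,fx=8,fy=8))
    print(nm,v[20].tolist())
ims=[cv2.resize(t.img[y-24:y+24,x-24:x+24],(264,264),interpolation=cv2.INTER_NEAREST) for x,y in((161,197),(376,211),(268,205))]
ims2=[cv2.resize(s.img[y-24:y+24,x-24:x+24],(264,264),interpolation=cv2.INTER_NEAREST) for x,y in((199,181),(331,275),(236,226))]
cv2.imwrite("pics/crops.png",np.vstack([np.hstack(ims),np.hstack(ims2)]))
E
```

```text
base [216.73356027 351.7108421 ] [ 89.84977886 254.91165584] tcp [ 62.47783433 236.13436652]
lid [[219.3000030517578, 201.8000030517578], [226.3000030517578, 144.1999969482422], [326.1000061035156, 156.1999969482422], [319.20001220703125, 213.8000030517578]] [[443.5, 107.7, 117.0], [642.6, 141.0, 117.0], [682.5, -192.1, 117.0], [483.6, -210.9, 117.0]] [321.17994031 201.86882828 335.46571299 199.77309575] ctr [563.04039525 -38.57204335 117.        ]
A [168, 169, 168, 167, 167, 167, 168, 163, 94, 122, 187, 185, 188, 188, 188, 189, 188, 189, 191, 190, 189, 191, 193, 194, 191, 194, 195, 193, 177, 188, 165, 157, 135, 131, 144, 172, 174, 170, 170, 167]
B [176, 178, 170, 102, 101, 98, 99, 96, 103, 96, 102, 95, 114, 183, 187, 194, 196, 200, 201, 202, 204, 204, 205, 203, 205, 204, 203, 203, 187, 164, 185, 174, 172, 175, 173, 172, 172, 176, 176, 172]
tur [171, 172, 167, 99, 97, 96, 98, 100, 98, 99, 75, 89, 132, 133, 132, 137, 139, 140, 140, 140, 146, 144, 146, 144, 147, 144, 140, 102, 131, 151, 172, 175, 174, 174, 173, 173, 172, 175, 176, 175]
pink [170, 176, 172, 172, 174, 179, 173, 104, 102, 103, 121, 189, 192, 191, 192, 194, 193, 195, 193, 195, 196, 198, 199, 199, 202, 203, 201, 170, 184, 181, 172, 173, 173, 168, 172, 173, 173, 173, 174, 175]
mug [167, 166, 164, 163, 164, 164, 170, 129, 133, 135, 136, 136, 136, 135, 138, 139, 138, 164, 177, 191, 198, 200, 195, 189, 184, 113, 113, 132, 177, 137, 166, 115, 142, 166, 163, 164, 167, 167, 139, 141]
```

View pics/crops.png

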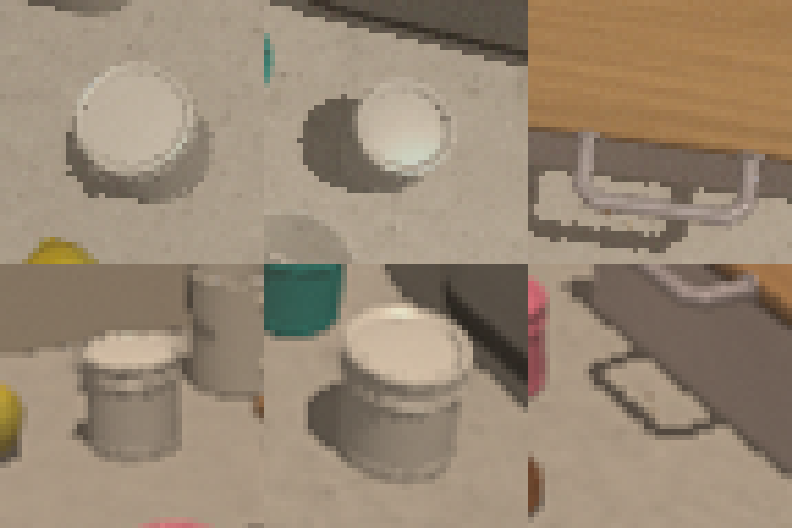

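B (right, px 377.5,210.5) is clearly the smaller canister, and A (left) the bigger. The handle bar runs from about (252,216) to (283,220). Next: a precise chest frame and the canister positions.

```bash
cat >> h.py <<'E'
def shift(x,y,z,yaw=None):
    o=bot.get_obs(); p=np.array(o["tool_pos"]); r=R.from_euler("xyz",o["tcp_rot"]).as_matrix()
    d=r.T@(np.array([x,y,z])-p); tw=0 if yaw is None else -((np.degrees(yaw-o["tcp_rot"][2])+90)%180-90)
    print("t",round(o["time"],2),"tcp",p.round(1),"yaw",round(o["tcp_rot"][2],3),"F",np.round(o["contact_force"],1),"w",round(o["grip_width"],1),"| shift m",(d/1000).round(4),"twist",round(tw,1))
def lidc(t,zf=117,zb=111):
    hsv=cv2.cvtColor(t.img,cv2.COLOR_BGR2HSV)
    m=cv2.inRange(hsv,(8,70,90),(25,255,255)); m[:140]=0;m[225:]=0;m[:,:210]=0;m[:,335:]=0
    n,l,st,ce=cv2.connectedComponentsWithStats(m); k=1+st[1:,4].argmax()
    c=max(cv2.findContours((l==k).astype(np.uint8),cv2.RETR_EXTERNAL,cv2.CHAIN_APPROX_NONE)[0],key=cv2.contourArea)[:,0].astype(float)
    q=cv2.approxPolyDP(c.astype(np.float32)[:,None],9,True)[:,0]; print("poly",q.tolist())
    return c,q
E
python3 - <<'E'
from h import *
t=Cam("top"); s=Cam("side")
c,q=lidc(t)
box=np.array([[222,202],[229,147.5],[327,158],[320,213.5]])
L=[]
for i in range(4):
    a,b=box[i],box[(i+1)%4]; d=(b-a)/np.linalg.norm(b-a); nrm=np.array([-d[1],d[0]])
    w=c-a; ss=w@d; sel=(abs(w@nrm)<4)&(ss>8)&(ss<np.linalg.norm(b-a)-8)
    vx,vy,x0,y0=cv2.fitLine(c[sel].astype(np.float32),cv2.DIST_WELSCH,0,.01,.01).ravel(); L.append(np.cross([x0,y0,1],[x0+vx,y0+vy,1]))
C=[]
for i in range(4):
    p=np.cross(L[i-1],L[i]);C.append(p[:2]/p[2])
W=np.array([t.onz(C[0],117),t.onz(C[1],111),t.onz(C[2],111),t.onz(C[3],117)])
print(np.round(C,1).tolist(),W.round(1).tolist()); 
for i in range(4):
    d=W[i]-W[i-1];print(round(np.linalg.norm(d),1),round(np.degrees(np.arctan2(d[1],d[0])),2))
print("ctr",W.mean(0))
# white blobs B, A: lid tops
for nm,im,cam,(x,y) in(("Btop",t.img,t,(377,210)),("Bside",s.img,s,(331,268)),("Atop",t.img,t,(161,196))):
    sub=im[y-22:y+22,x-22:x+22]; m=((sub.min(2)>150)).astype(np.uint8) if "B" in nm else 0
    if nm=="Btop":
        m=(sub.max(2)>180).astype(np.uint8); n,l,st,ce=cv2.connectedComponentsWithStats(m); k=l[22,22]; print(nm,st[k],ce[k]+[x-22,y-22],t.onz(ce[k]+[x-22,y-22],61))
P=t.onz([377.5,210.3],61); print("B rim", P, "in side px",s.px(P),"edges",[s.px(P+[30.5*a,30.5*b,0]).round(1).tolist() for a,b in((1,0),(-1,0),(0,1),(0,-1))])
E
```

```text
poly [[230.0, 145.0], [221.0, 201.0], [319.0, 213.0], [323.0, 156.0], [304.0, 163.0]]
[[219.5, 200.8], [229.1, 146.0], [324.1, 156.9], [319.0, 213.3]] [[446.8, 108.1, 117.0], [640.9, 131.2, 111.0], [681.2, -186.2, 111.0], [485.0, -210.0, 117.0]]
320.4 96.84
195.5 6.79
320.0 -82.76
197.7 -173.09
ctr [563.45980553 -39.24404489 114.        ]
Btop [ 14  13  17  18 194] [376.50515464 209.43298969] [ 561.4976015  -395.75721318   61.        ]
B rim [ 559.36481789 -399.45800766   61.        ] in side px [332.37113634 265.48080113] edges [[341.9, 262.5], [322.6, 268.5], [325.3, 259.1], [339.8, 272.2]]
```

```bash
cat >> h.py <<'E'
YC=np.radians(6.95); CO=np.array([565.5,-39.])
def c2w(x,y,z): c,s=np.cos(YC),np.sin(YC); return np.array([CO[0]+c*x-s*y,CO[1]+s*x+c*y,z])
def rot(a,b,th): return np.array([98+a*np.cos(th)+b*np.sin(th),97-a*np.sin(th)+b*np.cos(th)])
def handle(th): x,z=rot(-238,7,th); return c2w(x,0,z)
def tab(th):
    A=np.array([32,82.]);B=rot(-130,-12,th);d=B-A;L=np.linalg.norm(d);n=np.array([-d[1],d[0]])/L
    K=(A+B)/2+n*np.sqrt(max(71**2-L*L/4,0)); u=(B-K)/71; f=np.array([-u[1],u[0]])
    G=K+14*u+44*(np.cos(.349)*f+np.sin(.349)*u); return G,K
E
python3 - <<'E'
from h import *
h=handle(0.026);print(h); shift(h[0],h[1],230,YC+np.pi/2)
t=Cam("top");s=Cam("side")
for y in(-39,39): 
    p=h+[-np.sin(YC)*y,np.cos(YC)*y,0]; print(t.px(p),s.px(p))
for a,b in((-102,161),(-102,-161),(98,-161),(98,161)): p=c2w(a,b,117 if a<0 else 111);print(t.px(p),s.px(p))
for th in(0.9,1.1,1.25,1.3,1.33,1.36): print(th,handle(th),tab(th))
print("Bsh",s.px([560,-398,61]))
g=cv2.resize(s.img[150:270,180:340],None,fx=4,fy=4)
for a,b in((-102,161),(-102,-161),(98,-161),(98,161)):
    p=s.px(c2w(a,b,117 if a<0 else 111)); cv2.circle(g,tuple(((p-[180,150]+.5)*4).astype(int).tolist()),3,(0,0,255),1)
cv2.imwrite("pics/sidelid.png",g)
E
```

```text
[426.78919328 -55.90868569 110.18493698]
t 0.3 tcp [203.3 484.  251.5] yaw 2.744 F [-0.4 -0.2  0.2] w 91.5 | shift m [-0.4152 -0.4111  0.0217] twist 60.3
[279.65287411 220.99339253] [239.27896677 207.44181157]
[255.32953406 217.94039265] [226.88881894 197.73585375]
[219.19019115 201.36078645] [219.4653198  180.39520516]
[319.25523143 213.80034799] [272.61905138 219.33179375]
[324.35798439 156.61011961] [324.67033986 204.82697601]
[228.83981576 145.28156828] [266.35821798 171.35809222]
0.9 [521.3668016  -44.37978545 287.78307427] (array([-47.5688425 , 171.24733918]), array([-22.70666414, 127.25683261]))
1.1 [561.8098898  -39.44982013 312.28252454] (array([-27.30149714, 188.07519067]), array([ -3.06576627, 143.73647249]))
1.25 [594.87870112 -35.41877057 325.06559594] (array([ -9.02198707, 194.58503496]), array([ 17.32359828, 151.46656198]))
1.3 [606.278334   -34.02916861 328.19933993] (array([ -1.97035296, 194.69566206]), array([ 26.22728027, 152.76493275]))
1.33 [613.18774058 -33.18692    329.80264632] (array([  2.89738432, 193.57237603]), array([ 33.00710391, 152.99285698]))
1.36 [620.14177676 -32.33923109 331.19644604] (array([ 10.41638044, 188.24402086]), array([ 45.5322991 , 151.80576716]))
Bsh [332.22671593 265.1053841 ]
```

View pics/sidelid.png

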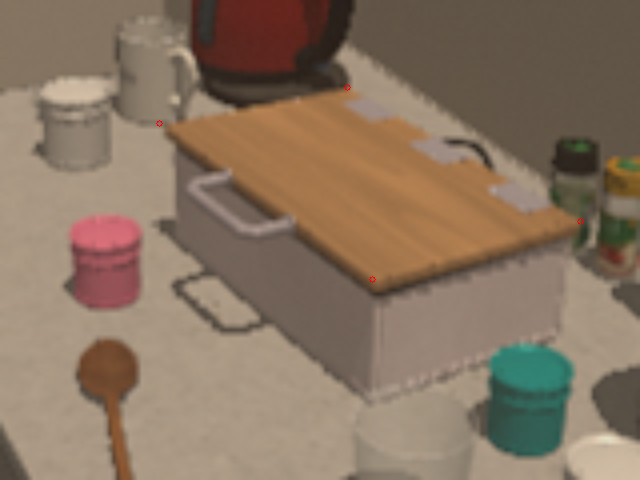

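Side picture: the lid is closed on the chest, and the projected corners (red) agree within about 2 px. The handle bar runs from about (228,196) to (242,207) in full-image pixels. I'll move above the handle and check with the wrist camera.

Emit:
play_rows(commands=[{"x":-0.035,"y":-0.035,"z":0,"twist":8},{"x":-0.07,"y":-0.07,"z":0,"twist":16},{"x":-0.105,"y":-0.105,"z":0,"twist":24},{"x":-0.14,"y":-0.14,"z":0,"twist":32},{"x":-0.175,"y":-0.175,"z":0,"twist":40},{"x":-0.21,"y":-0.21,"z":0,"twist":48},{"x":-0.245,"y":-0.24,"z":0,"twist":56},{"x":-0.28,"y":-0.275,"z":0,"twist":60.3}], jaw=0.68)

```text
time: 1.2
tool_pos: [355.6, 120.4, 252.1]
tcp_rot: [3.14, -0.0, 1.687]
contact_force: [0.5, 0.7, -0.1]
grip_width: 32.6
finger_force: 0.0
```

```bash
python3 - <<'E'
from h import *
h=handle(0.026); shift(h[0]-25,h[1],230,YC+np.pi/2)
E
```

```text
t 1.2 tcp [355.6 120.4 252.1] yaw 1.687 F [ 0.5  0.7 -0.1] w 32.6 | shift m [-0.1805  0.0255  0.0221] twist -0.3
```

Emit:
play_rows(commands=[{"x":-0.04,"y":0.005,"z":0.005},{"x":-0.08,"y":0.01,"z":0.01},{"x":-0.12,"y":0.015,"z":0.015},{"x":-0.16,"y":0.02,"z":0.02},{"x":-0.18,"y":0.025,"z":0.022,"twist":-0.3},{"x":-0.18,"y":0.025,"z":0.022,"twist":-0.3},{"x":-0.18,"y":0.025,"z":0.022,"twist":-0.3},{"x":-0.18,"y":0.025,"z":0.022,"twist":-0.3}])

```text
invalid input at $.commands[0]: expected keys x, y, z, twist
```

```bash
python3 - <<'E'
from h import *
h=handle(0.026); shift(h[0],h[1],h[2]+6,YC+np.pi/2)
w=Cam("wrist"); print(w.e, w.R.round(3).tolist())
g=w.img.copy()
for y in(-39,39): 
    p=w.px(h+[-np.sin(YC)*y,np.cos(YC)*y,0]); print(p); cv2.circle(g,tuple(p.astype(int).tolist()),3,(0,0,255),1)
for a,b in((-102,161),(-102,-161)): print(w.px(c2w(a,b,117)))
cv2.imwrite("pics/w1.png",g)
E
```

```text
t 1.2 tcp [355.6 120.4 252.1] yaw 1.687 F [ 0.5  0.7 -0.1] w 32.6 | shift m [-0.1834  0.0501  0.1359] twist -0.3
[347.72284775 196.86153794 385.71827254] [[0.993, 0.11, 0.034], [0.115, -0.953, -0.28], [0.001, 0.282, -0.959]]
[300.14501024 382.08295442]
[302.7059882  322.42497227]
[350.45453883 213.41808022]
[329.15091569 467.77272757]
```

View pics/w1.png

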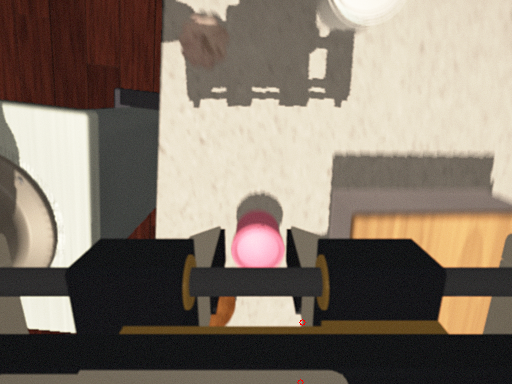

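Wrist picture: lid front-left corner seen at (352,212), predicted (350.5,213.4), so the chest pose is good. The pink canister sits below the fingers. On to the handle.

Emit:
play_rows(commands=[{"x":-0.04,"y":0.01,"z":0.0,"twist":0},{"x":-0.08,"y":0.02,"z":0.0,"twist":0},{"x":-0.12,"y":0.03,"z":0.005,"twist":0},{"x":-0.16,"y":0.04,"z":0.01,"twist":0},{"x":-0.1835,"y":0.05,"z":0.03,"twist":-0.3},{"x":-0.1835,"y":0.05,"z":0.07,"twist":-0.3},{"x":-0.1835,"y":0.05,"z":0.09,"twist":-0.3},{"x":-0.1835,"y":0.05,"z":0.09,"twist":-0.3}])

```text
time: 2.05
tool_pos: [425.1, -53.7, 159.4]
tcp_rot: [-3.136, -0.003, 1.696]
contact_force: [-0.2, -0.1, 0.4]
grip_width: 29.3
finger_force: 0.0
```

```bash
python3 - <<'E'
from h import *
h=handle(0.026); shift(h[0],h[1],h[2]+6,YC+np.pi/2)
w=Cam("wrist");t=Cam("top");s=Cam("side")
a=cv2.resize(t.img[195:240,235:305],None,fx=5,fy=5);b=cv2.resize(s.img[170:230,210:280],None,fx=5,fy=5)
for im,c,o in((a,t,(235,195)),(b,s,(210,170))):
  for y in(-39,39):
    p=c.px(h+[-np.sin(YC)*y,np.cos(YC)*y,0]); cv2.circle(im,tuple(((p-o+.5)*5).astype(int).tolist()),3,(0,0,255),1)
g=np.zeros((540,720,3),np.uint8); g[:225,:350]=a; g[:300,360:710]=b; g[300:,:360]=cv2.resize(w.img,(360,240)); cv2.imwrite("pics/h1.png",g)
E
```

```text
t 2.05 tcp [425.1 -53.7 159.4] yaw 1.696 F [-0.2 -0.1  0.4] w 29.3 | shift m [-0.0026  0.0017  0.0432] twist 0.2
```

View pics/h1.png

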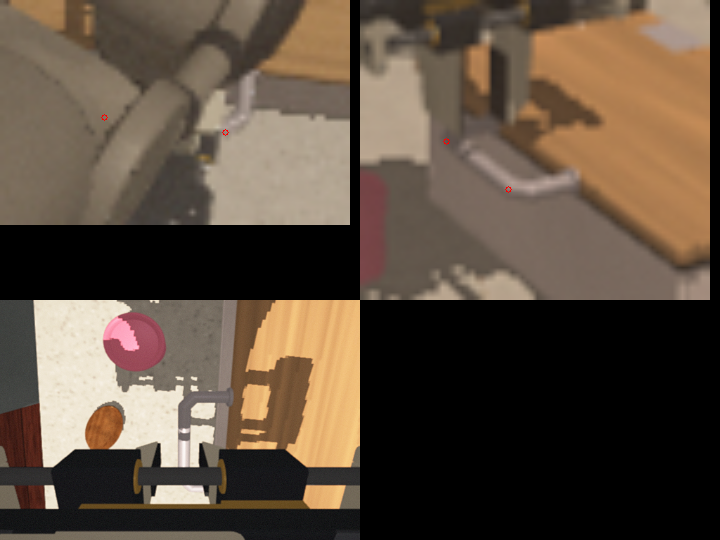

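The handle bar sits between the fingers (wrist view x≈185), about 3 mm toward the lid from the prediction. I'll descend and grip.

Emit:
play_rows(commands=[{"x":-0.002,"y":0.004,"z":0.012,"twist":0},{"x":-0.002,"y":0.004,"z":0.024,"twist":0},{"x":-0.002,"y":0.004,"z":0.034,"twist":0},{"x":-0.002,"y":0.004,"z":0.042,"twist":0},{"x":-0.002,"y":0.004,"z":0.043,"twist":0},{"x":-0.002,"y":0.004,"z":0.043,"twist":0},{"x":-0.002,"y":0.004,"z":0.043,"twist":0},{"x":-0.002,"y":0.004,"z":0.043,"twist":0}])

```text
time: 3.0
tool_pos: [431.2, -55.7, 119.1]
tcp_rot: [3.141, 0.0, 1.697]
contact_force: [-0.3, -1.1, -0.5]
grip_width: 29.6
finger_force: 0.0
```

Emit:
play_rows(commands=[{"x":0,"y":0,"z":0,"twist":0},{"x":0,"y":0,"z":0,"twist":0},{"x":0,"y":0,"z":0,"twist":0},{"x":0,"y":0,"z":0,"twist":0},{"x":0,"y":0,"z":0,"twist":0},{"x":0,"y":0,"z":0,"twist":0},{"x":0,"y":0,"z":0,"twist":0},{"x":0,"y":0,"z":0,"twist":0}], jaw=1)

```text
time: 3.8
tool_pos: [428.5, -55.3, 118.0]
tcp_rot: [-3.136, -0.002, 1.697]
contact_force: [-6.4, -1.3, 1.4]
grip_width: 9.9
finger_force: 30.0
```

```bash
python3 - <<'E'
from h import *
h=handle(0.026); shift(h[0],h[1],h[2]+6,YC+np.pi/2)
h0=handle(0.026)
for th in np.linspace(0.026,1.345,17)[1:]:
    d=handle(th)-h0; c,s=np.cos(YC),np.sin(YC); print(round(th,3),"y",round((d[0]*c+d[1]*s)/1000,3),"z",round(-d[2]/1000,3))
E
```

```text
t 3.8 tcp [428.5 -55.3 118. ] yaw 1.697 F [-6.4 -1.3  1.4] w 9.9 | shift m [-0.0004 -0.0018  0.0019] twist 0.3
0.108 y 0.002 z -0.02
0.191 y 0.005 z -0.039
0.273 y 0.01 z -0.058
0.356 y 0.017 z -0.076
0.438 y 0.025 z -0.094
0.521 y 0.035 z -0.111
0.603 y 0.046 z -0.128
0.686 y 0.058 z -0.143
0.768 y 0.071 z -0.157
0.85 y 0.086 z -0.17
0.933 y 0.102 z -0.182
1.015 y 0.118 z -0.193
1.098 y 0.136 z -0.202
1.18 y 0.154 z -0.21
1.263 y 0.172 z -0.216
1.345 y 0.191 z -0.22
```

Emit:
play_rows(commands=[{"x":0,"y":0.002,"z":-0.02,"twist":0},{"x":0,"y":0.005,"z":-0.039,"twist":0},{"x":0,"y":0.01,"z":-0.058,"twist":0},{"x":0,"y":0.017,"z":-0.076,"twist":0},{"x":0,"y":0.025,"z":-0.094,"twist":0},{"x":0,"y":0.035,"z":-0.111,"twist":0},{"x":0,"y":0.046,"z":-0.128,"twist":0},{"x":0,"y":0.058,"z":-0.143,"twist":0}])

```text
time: 4.6
tool_pos: [481.9, -48.5, 261.3]
tcp_rot: [-3.124, -0.002, 1.697]
contact_force: [-26.9, -4.5, 12.1]
grip_width: 9.9
finger_force: 30.0
```

Emit:
play_rows(commands=[{"x":0,"y":0.013,"z":-0.014,"twist":0},{"x":0,"y":0.028,"z":-0.027,"twist":0},{"x":0,"y":0.044,"z":-0.039,"twist":0},{"x":0,"y":0.06,"z":-0.05,"twist":0},{"x":0,"y":0.078,"z":-0.059,"twist":0},{"x":0,"y":0.096,"z":-0.067,"twist":0},{"x":0,"y":0.114,"z":-0.073,"twist":0},{"x":0,"y":0.128,"z":-0.076,"twist":0}])

```text
time: 5.4
tool_pos: [615.2, -32.8, 341.7]
tcp_rot: [3.139, 0.002, 1.696]
contact_force: [-8.7, -1.2, 18.5]
grip_width: 9.9
finger_force: 30.0
```

```bash
python3 - <<'E'
from h import *
h=handle(1.32); shift(h[0],h[1],h[2]+6,YC+np.pi/2)
t=Cam("top");s=Cam("side")
g=np.zeros((600,800,3),np.uint8); a=cv2.resize(t.img[120:260,190:400],None,fx=2.8,fy=2.8); g[:a.shape[0],:a.shape[1]]=a; b=s.img[100:300,160:400]; g[395:595,:240]=b; cv2.imwrite("pics/open.png",g)
E
```

```text
t 5.4 tcp [615.2 -32.8 341.7] yaw 1.696 F [-8.7 -1.2 18.5] w 9.9 | shift m [-0.0002 -0.0044  0.0064] twist 0.2
```

Emit:
play_rows(commands=[{"x":0,"y":0,"z":0,"twist":0},{"x":0,"y":0,"z":0,"twist":0},{"x":0,"y":0,"z":0,"twist":0},{"x":0,"y":0,"z":0,"twist":0},{"x":0,"y":0,"z":-0.01,"twist":0},{"x":0,"y":0,"z":-0.025,"twist":0},{"x":0,"y":0,"z":-0.045,"twist":0},{"x":0,"y":0,"z":-0.06,"twist":0}], jaw=0.6)

```text
time: 6.3
tool_pos: [615.5, -32.3, 399.6]
tcp_rot: [3.14, 0.0, 1.697]
contact_force: [0.4, -0.6, -0.3]
grip_width: 36.9
finger_force: 0.0
```

```bash
python3 - <<'E'
from h import *
h=c2w(-110,128,250); shift(*h,YC); shift(*h,YC+np.pi)
t=Cam("top");s=Cam("side")
g=np.zeros((600,800,3),np.uint8); a=cv2.resize(t.img[120:260,190:400],None,fx=2.6,fy=2.6); g[:a.shape[0],:a.shape[1]]=a; b=s.img[100:300,160:400]; g[395:595,:240]=b; cv2.imwrite("pics/open.png",g)
E
```

```text
t 6.3 tcp [615.5 -32.3 399.6] yaw 1.697 F [ 0.4 -0.6 -0.3] w 36.9 | shift m [ 0.1281 -0.1601  0.1493] twist -89.7
t 6.3 tcp [615.5 -32.3 399.6] yaw 1.697 F [ 0.4 -0.6 -0.3] w 36.9 | shift m [ 0.1281 -0.1601  0.1493] twist -89.7
```

View pics/open.png

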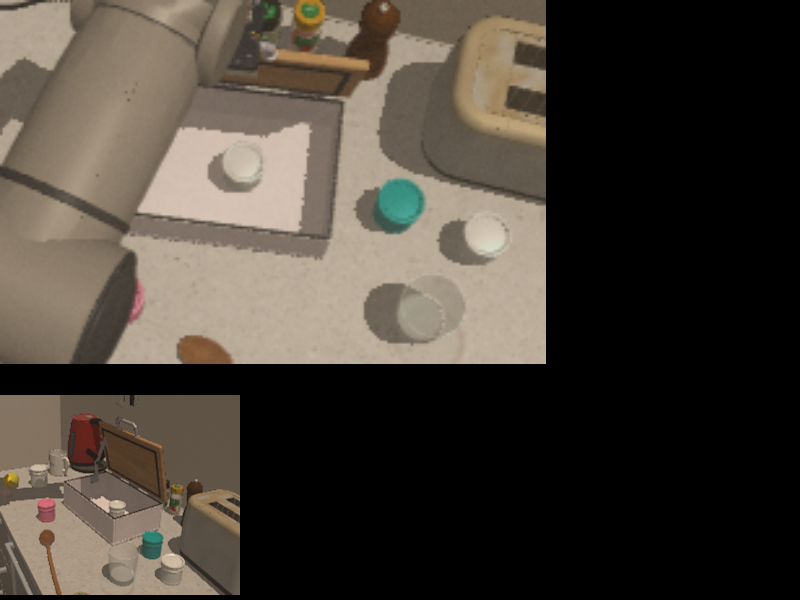

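Emit:
play_rows(commands=[{"x":0,"y":-0.03,"z":0,"twist":-8},{"x":0.02,"y":-0.06,"z":0,"twist":-16},{"x":0.04,"y":-0.09,"z":0,"twist":-24},{"x":0.06,"y":-0.11,"z":0.02,"twist":-32},{"x":0.08,"y":-0.11,"z":0.04,"twist":-40},{"x":0.1,"y":-0.11,"z":0.06,"twist":-48},{"x":0.12,"y":-0.11,"z":0.08,"twist":-56},{"x":0.128,"y":-0.11,"z":0.1,"twist":-64}], jaw=0.6)

```text
time: 7.2
tool_pos: [489.4, 82.4, 296.5]
tcp_rot: [3.141, -0.001, 2.821]
contact_force: [-0.4, 1.1, -0.0]
grip_width: 36.9
finger_force: 0.0
```

```bash
python3 - <<'E'
from h import *
G,K=tab(1.335);print(G); shift(*c2w(G[0]-30,128,270),YC)
t=Cam("top");s=Cam("side")
# inner canister
p=t.onz([283.5-.5,182.3-.5],64); c,sn=np.cos(YC),np.sin(YC);d=p[:2]-CO; print("inner chest",d[0]*c+d[1]*sn,-d[0]*sn+d[1]*c)
for th in(1.3,1.335,1.36):
    G,K=tab(th); print(th,s.px(c2w(G[0],128,G[1])),s.px(c2w(K[0],128,K[1])), s.px(handle(th)))
cv2.imwrite("pics/stay.png",np.hstack([cv2.resize(s.img[110:210,220:320],None,fx=4,fy=4),cv2.resize(t.img[110:210,180:280],None,fx=4,fy=4)]))
E
```

```text
[  3.81644466 193.20224679]
t 7.2 tcp [489.4  82.4 296.5] yaw 2.821 F [-0.4  1.1 -0. ] w 36.9 | shift m [-0.0321  0.0133  0.0265] twist -25.3
inner chest 8.566410187613847 -34.622694140536574
1.3 [248.93282683 157.49127236] [255.45401596 167.25224414] [282.90832723 126.97101165]
1.335 [250.32953106 157.61815464] [257.3604875  166.79095852] [285.01490776 126.06887794]
1.36 [251.89682119 158.63728367] [259.94112073 166.53276532] [286.51832719 125.4808505 ]
```

View pics/stay.png

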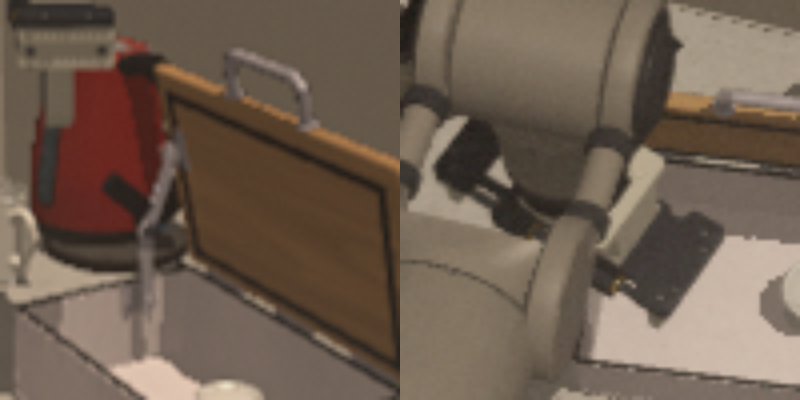

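The side crop shows the tab from (107,180) to (148,215), with its grip point at full px (250,157.8). That matches the model for a lid angle of 1.335 rad.

```bash
python3 - <<'E'
from h import *
shift(*c2w(3,128,235),YC);shift(*c2w(3,128,198),YC)
E
```

```text
t 7.3 tcp [488.5  81.8 294.9] yaw 2.816 F [ 0.4  0.2 -0. ] w 36.8 | shift m [-0.0594  0.027   0.0595] twist -25.6
t 7.3 tcp [488.5  81.8 294.9] yaw 2.816 F [ 0.4  0.2 -0. ] w 36.8 | shift m [-0.0596  0.027   0.0965] twist -25.6
```

Emit:
play_rows(commands=[{"x":-0.01,"y":0.01,"z":0,"twist":-8},{"x":-0.03,"y":0.02,"z":0.01,"twist":-16},{"x":-0.05,"y":0.027,"z":0.02,"twist":-24},{"x":-0.059,"y":0.027,"z":0.03,"twist":-25.6},{"x":-0.059,"y":0.027,"z":0.045,"twist":-25.6},{"x":-0.059,"y":0.027,"z":0.06,"twist":-25.6},{"x":-0.059,"y":0.027,"z":0.06,"twist":-25.6},{"x":-0.059,"y":0.027,"z":0.06,"twist":-25.6}])

```text
time: 8.1
tool_pos: [555.1, 87.0, 238.5]
tcp_rot: [-3.142, 0.001, -3.025]
contact_force: [-0.3, -0.1, 0.8]
grip_width: 37.0
finger_force: 0.0
```

```bash
python3 - <<'E'
from h import *
shift(*c2w(3,128,198),YC)
s=Cam("side"); G,K=tab(1.335); print(s.px(c2w(G[0],128,G[1])))
E
```

```text
t 8.1 tcp [555.1  87.  238.5] yaw -3.025 F [-0.3 -0.1  0.8] w 37.0 | shift m [0.002  0.0017 0.0405] twist -0.3
[250.32953106 157.61815464]
```

Emit:
play_rows(commands=[{"x":0.002,"y":0.0015,"z":0.01,"twist":0},{"x":0.002,"y":0.0015,"z":0.02,"twist":0},{"x":0.002,"y":0.0015,"z":0.03,"twist":0},{"x":0.002,"y":0.0015,"z":0.038,"twist":0},{"x":0.002,"y":0.0015,"z":0.04,"twist":0},{"x":0.002,"y":0.0015,"z":0.04,"twist":0},{"x":0.002,"y":0.0015,"z":0.04,"twist":0},{"x":0.002,"y":0.0015,"z":0.04,"twist":0}])

```text
time: 8.95
tool_pos: [552.9, 88.7, 198.2]
tcp_rot: [-3.142, 0.001, -3.023]
contact_force: [-0.0, -0.4, 0.4]
grip_width: 36.7
finger_force: 0.0
```

Emit:
play_rows(commands=[{"x":0,"y":0,"z":0,"twist":0},{"x":0,"y":0,"z":0,"twist":0},{"x":0,"y":0,"z":0,"twist":0},{"x":0,"y":0,"z":0,"twist":0},{"x":0,"y":0,"z":0,"twist":0},{"x":0,"y":0,"z":0,"twist":0},{"x":0,"y":0,"z":0,"twist":0},{"x":0,"y":0,"z":0,"twist":0}], jaw=1)

```text
time: 9.75
tool_pos: [552.7, 88.4, 197.8]
tcp_rot: [-3.141, 0.0, -3.023]
contact_force: [-1.6, -4.1, 0.6]
grip_width: 10.1
finger_force: 30.0
```

Emit:
play_rows(commands=[{"x":-0.002,"y":0,"z":0.001,"twist":0},{"x":-0.004,"y":0,"z":0.0025,"twist":0},{"x":-0.006,"y":0,"z":0.004,"twist":0},{"x":-0.008,"y":0,"z":0.0055,"twist":0},{"x":-0.01,"y":0,"z":0.007,"twist":0},{"x":-0.012,"y":0,"z":0.0085,"twist":0},{"x":-0.012,"y":0,"z":0.0085,"twist":0},{"x":-0.012,"y":0,"z":0.0085,"twist":0}])

```text
time: 10.55
tool_pos: [565.6, 90.0, 190.3]
tcp_rot: [-3.141, 0.003, -3.023]
contact_force: [-0.5, -4.4, 5.1]
grip_width: 9.6
finger_force: 30.0
```

```bash
python3 - <<'E'
from h import *
shift(*c2w(12,128,192),YC)
E
```

```text
t 10.55 tcp [565.6  90.  190.3] yaw -3.023 F [-0.5 -4.4  5.1] w 9.6 | shift m [ 0.0037 -0.     -0.0017] twist -0.2
```

Emit:
play_rows(commands=[{"x":-0.002,"y":0,"z":0.001,"twist":0},{"x":-0.004,"y":0,"z":0.001,"twist":0},{"x":-0.005,"y":0,"z":0.001,"twist":0},{"x":-0.005,"y":0,"z":0.001,"twist":0},{"x":-0.005,"y":0,"z":0.001,"twist":0},{"x":-0.005,"y":0,"z":0.001,"twist":0},{"x":-0.005,"y":0,"z":0.001,"twist":0},{"x":-0.005,"y":0,"z":0.001,"twist":0}])

```text
time: 11.35
tool_pos: [567.3, 90.2, 188.6]
tcp_rot: [-3.141, -0.005, -3.023]
contact_force: [-10.8, -5.0, 8.7]
grip_width: 9.6
finger_force: 30.0
```

Emit:
play_rows(commands=[{"x":0,"y":0,"z":0,"twist":0},{"x":0,"y":0,"z":0,"twist":0},{"x":0,"y":0,"z":0,"twist":0},{"x":0,"y":0,"z":0,"twist":0},{"x":0.02,"y":0,"z":0,"twist":0},{"x":0.05,"y":0,"z":0,"twist":0},{"x":0.09,"y":0,"z":0,"twist":0},{"x":0.1,"y":0,"z":-0.03,"twist":0}], jaw=0.6)

```text
time: 12.15
tool_pos: [462.3, 78.9, 213.6]
tcp_rot: [3.14, -0.016, -3.023]
contact_force: [0.4, 0.7, 0.4]
grip_width: 36.4
finger_force: 0.0
```

```bash
python3 - <<'E'
from h import *
shift(560.5,-398.5,200,YC+np.pi/2)
s=Cam("side");t=Cam("top"); G,K=tab(1.36); print("pred locked tab",(s.px(c2w(12,128,186))-[220,110])*4,"knee",(s.px(c2w(47,128,152))-[220,110])*4)
cv2.imwrite("pics/lock.png",np.hstack([cv2.resize(s.img[110:210,220:320],None,fx=4,fy=4),cv2.resize(t.img[160:260,300:400],None,fx=4,fy=4)]))
E
```

```text
t 12.15 tcp [462.3  78.9 213.6] yaw -3.023 F [0.4 0.7 0.4] w 36.4 | shift m [-0.041  -0.4857  0.0119] twist 89.9
pred locked tab [129.0621702  196.65304233] knee [161.12576384 225.63717568]
```

View pics/lock.png

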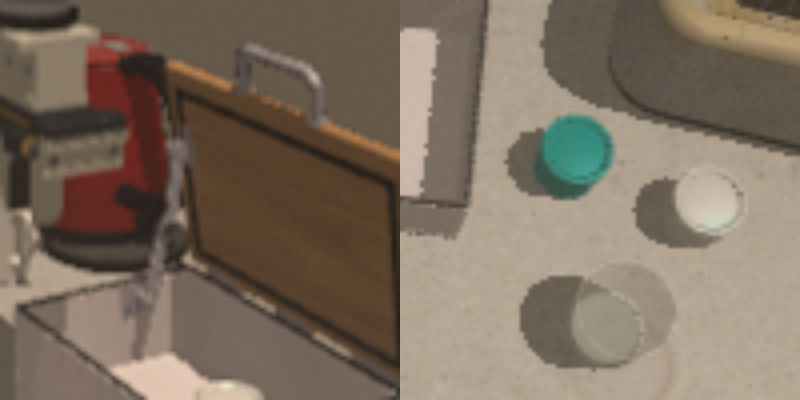

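Side crop: the links are straight from (138,340) to (178,145), so the stay is locked. In the top crop the canister is at (709,200), with the toaster edge above running at a slope of about 0.28. Now to the canister.

Emit:
play_rows(commands=[{"x":-0.004,"y":-0.045,"z":-0.02,"twist":-2},{"x":-0.008,"y":-0.093,"z":-0.03,"twist":-4},{"x":-0.012,"y":-0.141,"z":-0.03,"twist":-6},{"x":-0.016,"y":-0.189,"z":-0.03,"twist":-8},{"x":-0.02,"y":-0.237,"z":-0.03,"twist":-8.8},{"x":-0.024,"y":-0.285,"z":-0.03,"twist":-8.8},{"x":-0.028,"y":-0.333,"z":-0.03,"twist":-8.8},{"x":-0.032,"y":-0.38,"z":-0.03,"twist":-8.8}], jaw=0.12)

```text
time: 13.05
tool_pos: [547.6, -296.9, 247.7]
tcp_rot: [-3.142, 0.001, -2.869]
contact_force: [0.8, 0.7, 0.3]
grip_width: 80.3
finger_force: 0.0
```

```bash
python3 - <<'E'
from h import *
shift(560.5,-398,180); shift(560.5,-398,49)
t=Cam("top")
for p,z in(((376.75,209.5),61),((443.3-0,197),61),((456.25-100,237),91),((451.-100,241.7),0)): print(t.onz(p,z).round(1))
print((t.onz((500-100+0,197.5),0)-t.onz((465-100,187.5),0)))
E
```

```text
t 13.05 tcp [ 547.6 -296.9  247.7] yaw -2.869 F [0.8 0.7 0.3] w 80.3 | shift m [ 0.0148 -0.1008  0.0677] twist 0
t 13.05 tcp [ 547.6 -296.9  247.7] yaw -2.869 F [0.8 0.7 0.3] w 80.3 | shift m [ 0.0148 -0.1008  0.1987] twist 0
[ 561.5 -396.6   61. ]
[ 659.4 -605.1   61. ]
[ 445.7 -342.8   91. ]
[ 448.5 -343.1    0. ]
[  -6.14650881 -125.06334452    0.        ]
```

Emit:
play_rows(commands=[{"x":0.005,"y":-0.035,"z":0,"twist":8},{"x":0.01,"y":-0.07,"z":0,"twist":16},{"x":0.0143,"y":-0.1,"z":0.01,"twist":18.5},{"x":0.0143,"y":-0.1,"z":0.04,"twist":18.5},{"x":0.0143,"y":-0.1,"z":0.075,"twist":18.5},{"x":0.0143,"y":-0.1,"z":0.11,"twist":18.5},{"x":0.0143,"y":-0.1,"z":0.13,"twist":18.5},{"x":0.0143,"y":-0.1,"z":0.13,"twist":18.5}])

```text
time: 13.9
tool_pos: [558.9, -393.3, 113.7]
tcp_rot: [3.137, -0.006, 3.091]
contact_force: [-0.3, 0.0, 0.6]
grip_width: 81.1
finger_force: 0.0
```

```bash
python3 - <<'E'
from h import *
shift(561,-397.2,51,np.radians(177.1))
w=Cam("wrist"); hsv=cv2.cvtColor(w.img,cv2.COLOR_BGR2HSV)
P=np.array([561,-397.2,61]); print(w.px(P),[w.px(P+[30.5*np.cos(a),30.5*np.sin(a),0]).round() .tolist()for a in np.arange(0,6.3,1.57)])
cv2.imwrite("pics/w2.png",w.img)
E
```

```text
t 13.9 tcp [ 558.9 -393.3  113.7] yaw 3.091 F [-0.3  0.   0.6] w 81.1 | shift m [-0.0026 -0.0041  0.0627] twist 0.0
[247.78746318 227.02614693] [[250.0, 270.0], [296.0, 225.0], [245.0, 180.0], [200.0, 229.0], [250.0, 270.0]]
```

View pics/w2.png

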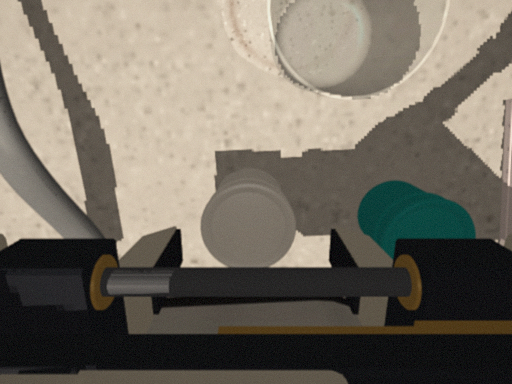

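The wrist view shows the canister rim at x 202–296, y ≈180–268, matching the prediction. The fingers straddle it. Descend, grip and lift.

Emit:
play_rows(commands=[{"x":-0.0026,"y":-0.004,"z":0.01,"twist":0},{"x":-0.0026,"y":-0.004,"z":0.025,"twist":0},{"x":-0.0026,"y":-0.004,"z":0.04,"twist":0},{"x":-0.0026,"y":-0.004,"z":0.052,"twist":0},{"x":-0.0026,"y":-0.004,"z":0.06,"twist":0},{"x":-0.0026,"y":-0.004,"z":0.062,"twist":0},{"x":-0.0026,"y":-0.004,"z":0.062,"twist":0},{"x":-0.0026,"y":-0.004,"z":0.062,"twist":0}])

```text
time: 14.75
tool_pos: [562.9, -399.2, 56.8]
tcp_rot: [-3.141, 0.001, 3.091]
contact_force: [0.1, -0.2, 1.1]
grip_width: 81.4
finger_force: 0.0
```

Emit:
play_rows(commands=[{"x":0,"y":0,"z":0,"twist":0},{"x":0,"y":0,"z":0,"twist":0},{"x":0,"y":0,"z":0,"twist":0},{"x":0,"y":0,"z":0,"twist":0},{"x":0,"y":0,"z":0,"twist":0},{"x":0,"y":0,"z":0,"twist":0},{"x":0,"y":0,"z":0,"twist":0},{"x":0,"y":0,"z":0,"twist":0}], jaw=1)

```text
time: 15.55
tool_pos: [562.7, -399.0, 56.6]
tcp_rot: [-3.141, 0.0, 3.091]
contact_force: [-0.6, 0.9, 4.3]
grip_width: 58.5
finger_force: 30.0
```

Emit:
play_rows(commands=[{"x":0,"y":0,"z":-0.01,"twist":0},{"x":0,"y":0,"z":-0.03,"twist":0},{"x":0,"y":0,"z":-0.06,"twist":0},{"x":0,"y":0,"z":-0.09,"twist":0},{"x":0,"y":0,"z":-0.12,"twist":0},{"x":0,"y":0,"z":-0.145,"twist":0},{"x":0,"y":0,"z":-0.16,"twist":0},{"x":0,"y":0,"z":-0.16,"twist":0}])

```text
time: 16.35
tool_pos: [563.3, -399.5, 219.2]
tcp_rot: [-3.139, 0.004, 3.091]
contact_force: [0.5, -0.3, -1.1]
grip_width: 58.5
finger_force: 30.0
```

```bash
python3 - <<'E'
from h import *
shift(*c2w(-42,12,190),YC); shift(*c2w(-42,12,61),YC)
E
```

```text
t 16.35 tcp [ 563.3 -399.5  219.2] yaw 3.091 F [ 0.5 -0.3 -1.1] w 58.5 | shift m [0.0595 0.3649 0.0278] twist -9.8
t 16.35 tcp [ 563.3 -399.5  219.2] yaw 3.091 F [ 0.5 -0.3 -1.1] w 58.5 | shift m [0.06   0.3653 0.1568] twist -9.8
```

Emit:
play_rows(commands=[{"x":0.005,"y":0.02,"z":0,"twist":-1.2},{"x":0.012,"y":0.055,"z":0,"twist":-2.4},{"x":0.02,"y":0.1,"z":0,"twist":-3.6},{"x":0.028,"y":0.145,"z":0,"twist":-4.8},{"x":0.036,"y":0.19,"z":0,"twist":-6},{"x":0.044,"y":0.235,"z":0,"twist":-7.2},{"x":0.052,"y":0.28,"z":0,"twist":-8.5},{"x":0.058,"y":0.32,"z":0,"twist":-9.8}])

```text
time: 17.15
tool_pos: [519.4, -74.1, 215.1]
tcp_rot: [3.14, -0.002, -3.02]
contact_force: [1.2, 0.5, -1.5]
grip_width: 58.5
finger_force: 30.0
```

```bash
python3 - <<'E'
from h import *
shift(*c2w(-42,12,219),YC)
E
```

```text
t 17.15 tcp [519.4 -74.1 215.1] yaw -3.02 F [ 1.2  0.5 -1.5] w 58.5 | shift m [-0.008   0.0413 -0.0039] twist 0.0
```

Emit:
play_rows(commands=[{"x":-0.004,"y":0.02,"z":0,"twist":0},{"x":-0.008,"y":0.038,"z":0,"twist":0},{"x":-0.008,"y":0.042,"z":0.01,"twist":0},{"x":-0.008,"y":0.042,"z":0.03,"twist":0},{"x":-0.008,"y":0.042,"z":0.05,"twist":0},{"x":-0.008,"y":0.042,"z":0.065,"twist":0},{"x":-0.008,"y":0.042,"z":0.07,"twist":0},{"x":-0.008,"y":0.042,"z":0.07,"twist":0}])

```text
time: 17.95
tool_pos: [522.9, -34.2, 144.8]
tcp_rot: [3.141, -0.003, -3.022]
contact_force: [0.2, 0.6, -0.3]
grip_width: 58.6
finger_force: 30.0
```

```bash
python3 - <<'E'
from h import *
shift(*c2w(-42,12,67),YC)
t=Cam("top");c,sn=np.cos(YC),np.sin(YC)
p=t.onz([283,181.8],64); d=p[:2]-CO; print("inner",d[0]*c+d[1]*sn,-d[0]*sn+d[1]*c)
E
```

```text
t 17.95 tcp [522.9 -34.2 144.8] yaw -3.022 F [ 0.2  0.6 -0.3] w 58.6 | shift m [0.     0.002  0.0778] twist -0.1
inner 8.566410187613847 -34.622694140536574
```

Emit:
play_rows(commands=[{"x":0,"y":0.002,"z":0.012,"twist":0},{"x":0,"y":0.002,"z":0.027,"twist":0},{"x":0,"y":0.002,"z":0.042,"twist":0},{"x":0,"y":0.002,"z":0.054,"twist":0},{"x":0,"y":0.002,"z":0.064,"twist":0},{"x":0,"y":0.002,"z":0.07,"twist":0},{"x":0,"y":0.002,"z":0.073,"twist":0},{"x":0,"y":0.002,"z":0.073,"twist":0}])

```text
time: 18.8
tool_pos: [523.5, -31.8, 73.1]
tcp_rot: [3.141, -0.0, -3.021]
contact_force: [0.2, 0.1, -0.9]
grip_width: 58.4
finger_force: 30.0
```

Emit:
play_rows(commands=[{"x":0,"y":0,"z":0.001,"twist":0},{"x":0,"y":0,"z":0.002,"twist":0},{"x":0,"y":0,"z":0.003,"twist":0},{"x":0,"y":0,"z":0.004,"twist":0},{"x":0,"y":0,"z":0.004,"twist":0},{"x":0,"y":0,"z":0.004,"twist":0},{"x":0,"y":0,"z":0.004,"twist":0},{"x":0,"y":0,"z":0.004,"twist":0}])

```text
time: 19.6
tool_pos: [523.5, -31.8, 69.2]
tcp_rot: [3.142, 0.0, -3.021]
contact_force: [0.1, 0.2, -2.4]
grip_width: 58.6
finger_force: 30.0
```

Emit:
play_rows(commands=[{"x":0,"y":0,"z":0.001,"twist":0},{"x":0,"y":0,"z":0.002,"twist":0},{"x":0,"y":0,"z":0.003,"twist":0},{"x":0,"y":0,"z":0.003,"twist":0},{"x":0,"y":0,"z":0.003,"twist":0},{"x":0,"y":0,"z":0.003,"twist":0},{"x":0,"y":0,"z":0.003,"twist":0},{"x":0,"y":0,"z":0.003,"twist":0}])

```text
time: 20.4
tool_pos: [523.5, -31.8, 66.5]
tcp_rot: [-3.142, 0.0, -3.021]
contact_force: [-2.8, 0.1, 5.9]
grip_width: 58.7
finger_force: 30.0
```

Touching the floor (+6 N). Release and rise.

Emit:
play_rows(commands=[{"x":0,"y":0,"z":0,"twist":0},{"x":0,"y":0,"z":0,"twist":0},{"x":0,"y":0,"z":0,"twist":0},{"x":0,"y":0,"z":0,"twist":0},{"x":0,"y":0,"z":0,"twist":0},{"x":0,"y":0,"z":0,"twist":0},{"x":0,"y":0,"z":0,"twist":0},{"x":0,"y":0,"z":-0.003,"twist":0}], jaw=0.18)

```text
time: 21.2
tool_pos: [523.2, -31.7, 69.0]
tcp_rot: [3.141, -0.001, -3.021]
contact_force: [-0.1, -0.8, -0.5]
grip_width: 75.2
finger_force: 0.0
```

Emit:
play_rows(commands=[{"x":0,"y":0,"z":-0.01,"twist":0},{"x":0,"y":0,"z":-0.025,"twist":0},{"x":0,"y":0,"z":-0.045,"twist":0},{"x":0,"y":0,"z":-0.075,"twist":0},{"x":0,"y":0,"z":-0.11,"twist":0},{"x":0,"y":0,"z":-0.14,"twist":0},{"x":0,"y":0,"z":-0.17,"twist":0},{"x":0,"y":0,"z":-0.17,"twist":0}])

```text
time: 22.0
tool_pos: [525.3, -32.1, 244.4]
tcp_rot: [-3.139, 0.009, -3.021]
contact_force: [0.8, -0.4, 0.3]
grip_width: 75.1
finger_force: 0.0
```

```bash
python3 - <<'E'
from h import *
shift(*c2w(-70,128,230),YC); shift(*c2w(10.5,128,230),YC);shift(*c2w(10.5,128,192),YC)
E
```

```text
t 22.0 tcp [525.3 -32.1 244.4] yaw -3.021 F [ 0.8 -0.4  0.3] w 75.1 | shift m [0.0311 0.1163 0.0138] twist -0.0
t 22.0 tcp [525.3 -32.1 244.4] yaw -3.021 F [ 0.8 -0.4  0.3] w 75.1 | shift m [-0.0494  0.1164  0.0145] twist -0.0
t 22.0 tcp [525.3 -32.1 244.4] yaw -3.021 F [ 0.8 -0.4  0.3] w 75.1 | shift m [-0.049   0.1165  0.0525] twist -0.0
```

Emit:
play_rows(commands=[{"x":0,"y":0.03,"z":0,"twist":0},{"x":0,"y":0.07,"z":0,"twist":0},{"x":0,"y":0.1,"z":0,"twist":0},{"x":0,"y":0.1163,"z":0,"twist":0},{"x":0,"y":0.1163,"z":0,"twist":0},{"x":-0.02,"y":0.1163,"z":0.005,"twist":0},{"x":-0.04,"y":0.1163,"z":0.008,"twist":0},{"x":-0.047,"y":0.1163,"z":0.01,"twist":0}], jaw=0.6)

```text
time: 22.8
tool_pos: [557.2, 88.6, 228.7]
tcp_rot: [-3.141, 0.0, -3.022]
contact_force: [0.1, -0.6, 0.5]
grip_width: 36.4
finger_force: 0.0
```

```bash
python3 - <<'E'
from h import *
shift(*c2w(10,128,192),YC)
t=Cam("top");s=Cam("side")
for nm,P in(("new",c2w(-42,12,71)),("inner",c2w(8.6,-34.6,64))):
    for cam in(t,s):
        p=cam.px(P);x,y=p.round().astype(int); sub=cam.img[y-14:y+15,x-14:x+15].astype(int); 
        print(nm,p.round(1)); 
        if nm=="new": print(cam.img[y,x-16:x+17].max(1).tolist(),cam.img[y-14:y+15,x].max(1).tolist())
E
```

```text
t 22.8 tcp [557.2  88.6 228.7] yaw -3.022 F [ 0.1 -0.6  0.5] w 36.4 | shift m [-0.0028  0.0004  0.0367] twist -0.1
new [267.5 193.6]
[207, 206, 201, 126, 130, 127, 124, 132, 177, 196, 195, 195, 194, 198, 198, 199, 201, 203, 203, 204, 205, 207, 206, 206, 176, 197, 199, 207, 206, 207, 208, 206, 206] [206, 207, 207, 208, 206, 195, 192, 186, 195, 197, 198, 198, 199, 200, 201, 202, 204, 205, 206, 209, 192, 191, 166, 142, 118, 79, 130, 127, 126]
new [256.7 204.8]
[118, 117, 117, 116, 114, 130, 141, 87, 63, 117, 173, 196, 207, 205, 204, 205, 204, 205, 204, 203, 204, 203, 189, 175, 196, 209, 216, 217, 219, 222, 204, 162, 170] [108, 108, 109, 109, 110, 110, 111, 111, 107, 101, 187, 226, 202, 202, 204, 206, 208, 216, 188, 110, 64, 109, 124, 115, 116, 116, 118, 116, 116]
inner [283.  181.8]
inner [277.1 208.7]
```

The canister stands at the expected spot in both views. Now pinch the tab again.

Emit:
play_rows(commands=[{"x":-0.002,"y":0,"z":0.01,"twist":0},{"x":-0.002,"y":0,"z":0.02,"twist":0},{"x":-0.002,"y":0,"z":0.03,"twist":0},{"x":-0.002,"y":0,"z":0.036,"twist":0},{"x":-0.002,"y":0,"z":0.038,"twist":0},{"x":-0.002,"y":0,"z":0.038,"twist":0},{"x":-0.002,"y":0,"z":0.038,"twist":0},{"x":-0.002,"y":0,"z":0.038,"twist":0}])

```text
time: 23.7
tool_pos: [558.3, 89.6, 191.7]
tcp_rot: [-3.142, 0.001, -3.021]
contact_force: [-0.1, -0.9, -0.2]
grip_width: 36.3
finger_force: 0.0
```

Emit:
play_rows(commands=[{"x":0,"y":0,"z":0,"twist":0},{"x":0,"y":0,"z":0,"twist":0},{"x":0,"y":0,"z":0,"twist":0},{"x":0,"y":0,"z":0,"twist":0},{"x":0,"y":0,"z":0,"twist":0},{"x":0,"y":0,"z":0,"twist":0},{"x":0,"y":0,"z":0,"twist":0},{"x":0,"y":0,"z":0,"twist":0}], jaw=1)

```text
time: 24.5
tool_pos: [558.1, 89.1, 191.3]
tcp_rot: [-3.141, 0.0, -3.021]
contact_force: [0.4, -5.9, 1.0]
grip_width: 10.1
finger_force: 30.0
```

```bash
python3 - <<'E'
from h import *
shift(*c2w(12,128,192),YC)
g0=np.array([12,186.])
for th in(1.36,1.345,1.33,1.31,1.28,1.25,1.2,1.15,1.1,1.05,1.,.95,.9,.85): print(th,"x,z tool",-(tab(th)[0]-g0).round(1))
E
```

```text
t 24.5 tcp [558.1  89.1 191.3] yaw -3.021 F [ 0.4 -5.9  1. ] w 10.1 | shift m [-0.0038 -0.0001 -0.0007] twist -0.1
1.36 x,z tool [ 1.6 -2.2]
1.345 x,z tool [ 6.1 -6.1]
1.33 x,z tool [ 9.1 -7.6]
1.31 x,z tool [12.4 -8.5]
1.28 x,z tool [16.9 -8.9]
1.25 x,z tool [21.  -8.6]
1.2 x,z tool [27.5 -7.2]
1.15 x,z tool [33.5 -5. ]
1.1 x,z tool [39.3 -2.1]
1.05 x,z tool [44.8  1.4]
1.0 x,z tool [50.   5.4]
0.95 x,z tool [54.9  9.8]
0.9 x,z tool [59.6 14.8]
0.85 x,z tool [63.9 20.1]
```

Emit:
play_rows(commands=[{"x":0.002,"y":0,"z":-0.002,"twist":0},{"x":0.004,"y":0,"z":-0.0045,"twist":0},{"x":0.006,"y":0,"z":-0.006,"twist":0},{"x":0.009,"y":0,"z":-0.0075,"twist":0},{"x":0.0125,"y":0,"z":-0.0085,"twist":0},{"x":0.017,"y":0,"z":-0.009,"twist":0},{"x":0.021,"y":0,"z":-0.0085,"twist":0},{"x":0.0275,"y":0,"z":-0.007,"twist":0}])

```text
time: 25.3
tool_pos: [533.0, 86.1, 199.9]
tcp_rot: [-3.141, 0.006, -3.021]
contact_force: [4.5, -4.9, 6.2]
grip_width: 9.8
finger_force: 30.0
```

```bash
python3 - <<'E'
from h import *
shift(*c2w(12,128,192),YC)
s=Cam("side"); hsv=cv2.cvtColor(s.img,cv2.COLOR_BGR2HSV)
# lid front-right corner from wood mask: leftmost/top of right edge; compare against model
m=cv2.inRange(hsv,(8,70,60),(25,255,255)); m[:,330:]=0;m[:100]=0;m[230:]=0;m[:,:230]=0
ys,xs=np.nonzero(m); i=ys.argmin(); print("top wood px",xs[i],ys[i])
for th in(1.36,1.3,1.25,1.2,1.15):
    x,z=rot(-200,14,th); print(th,s.px(c2w(x,161,z)).round(1),s.px(c2w(x,-161,z)).round(1))
E
```

```text
t 25.3 tcp [533.   86.1 199.9] yaw -3.021 F [ 4.5 -4.9  6.2] w 9.8 | shift m [-0.0291 -0.0001  0.0081] twist -0.1
top wood px 254 100
1.36 [261.6 124.4] [324. 150.]
1.3 [258.8 125.4] [320.8 151.3]
1.25 [256.4 126.4] [318.2 152.6]
1.2 [254.1 127.5] [315.5 154. ]
1.15 [251.8 128.7] [312.9 155.7]
```

Emit:
play_rows(commands=[{"x":0.006,"y":0,"z":0.002,"twist":0},{"x":0.012,"y":0,"z":0.005,"twist":0},{"x":0.017,"y":0,"z":0.0085,"twist":0},{"x":0.0225,"y":0,"z":0.0125,"twist":0},{"x":0.0275,"y":0,"z":0.017,"twist":0},{"x":0.032,"y":0,"z":0.022,"twist":0},{"x":0.0365,"y":0,"z":0.0275,"twist":0},{"x":0.0365,"y":0,"z":0.0275,"twist":0}])

```text
time: 26.15
tool_pos: [494.1, 81.6, 171.7]
tcp_rot: [-3.141, 0.001, -3.023]
contact_force: [-6.1, -6.7, 8.3]
grip_width: 9.7
finger_force: 30.0
```

```bash
python3 - <<'E'
from h import *
shift(*c2w(-52,128,172),YC)
s=Cam("side");t=Cam("top")
def wood(c,r):
    hsv=cv2.cvtColor(c.img,cv2.COLOR_BGR2HSV); m=cv2.inRange(hsv,(8,70,60),(25,255,255)); k=np.zeros_like(m); k[r[1]:r[3],r[0]:r[2]]=m[r[1]:r[3],r[0]:r[2]]
    n,l,st,ce=cv2.connectedComponentsWithStats(k); j=1+st[1:,4].argmax(); return st[j].tolist(),ce[j].round(1).tolist()
print(wood(s,(230,110,335,230)),wood(t,(210,100,340,225)))
for th in(1.2,1.0,.9,.85,.8):
    P=[c2w(*[rot(a,14,th)[0],y,rot(a,14,th)[1]]) for a in(-200,0) for y in(161,-161)]
    print(th,"top",np.round([t.px(p) for p in P],0).tolist())
E
```

```text
t 26.15 tcp [494.1  81.6 171.7] yaw -3.023 F [-6.1 -6.7  8.3] w 9.7 | shift m [-0.0043 -0.0003 -0.0003] twist -0.1
([257, 147, 70, 62, 1289], [289.1, 175.6]) ([245, 145, 83, 32, 1701], [287.2, 161.0])
1.2 top [[221.0, 139.0], [331.0, 152.0], [230.0, 143.0], [324.0, 154.0]]
1.0 top [[220.0, 153.0], [329.0, 166.0], [230.0, 143.0], [324.0, 154.0]]
0.9 top [[219.0, 159.0], [328.0, 173.0], [229.0, 143.0], [324.0, 154.0]]
0.85 top [[219.0, 163.0], [327.0, 176.0], [229.0, 143.0], [324.0, 154.0]]
0.8 top [[219.0, 166.0], [327.0, 179.0], [229.0, 143.0], [324.0, 154.0]]
```

Emit:
play_rows(commands=[{"x":0,"y":0,"z":0,"twist":0},{"x":0.003,"y":0,"z":0.001,"twist":0},{"x":0.02,"y":0,"z":0.003,"twist":0},{"x":0.06,"y":0,"z":0.003,"twist":0},{"x":0.09,"y":0,"z":0.003,"twist":0},{"x":0.1,"y":0,"z":0,"twist":0},{"x":0.1,"y":0,"z":-0.03,"twist":0},{"x":0.1,"y":0,"z":-0.06,"twist":0}], jaw=0.6)

```text
time: 27.05
tool_pos: [395.5, 70.2, 231.7]
tcp_rot: [3.141, 0.0, -3.021]
contact_force: [0.4, -0.7, 0.7]
grip_width: 36.7
finger_force: 0.0
```

Emit:
play_rows(commands=[{"x":0,"y":0,"z":-0.03,"twist":0},{"x":0,"y":0,"z":-0.06,"twist":0},{"x":0,"y":0,"z":-0.06,"twist":0},{"x":0,"y":0,"z":-0.06,"twist":0},{"x":0,"y":0,"z":-0.06,"twist":0},{"x":0,"y":0,"z":-0.06,"twist":0},{"x":0,"y":0,"z":-0.06,"twist":0},{"x":0,"y":0,"z":-0.06,"twist":0}], jaw=1)

```text
time: 27.85
tool_pos: [395.2, 69.9, 290.2]
tcp_rot: [3.141, -0.001, -3.021]
contact_force: [0.7, -0.0, 0.9]
grip_width: 0.6
finger_force: 0.0
```

Emit:
play_rows(commands=[{"x":0,"y":0,"z":0,"twist":0},{"x":0,"y":0,"z":0,"twist":0},{"x":0,"y":0,"z":0,"twist":0},{"x":0,"y":0,"z":0,"twist":0},{"x":0,"y":0,"z":0,"twist":0},{"x":0,"y":0,"z":0,"twist":0},{"x":0,"y":0,"z":0,"twist":0},{"x":0,"y":0,"z":0,"twist":0}])

```text
time: 28.65
tool_pos: [395.3, 69.9, 290.7]
tcp_rot: [3.142, 0.0, -3.021]
contact_force: [0.1, -0.2, -0.1]
grip_width: 0.0
finger_force: 0.0
```

```bash
cat >> h.py <<'E'
def wood(c,r):
    hsv=cv2.cvtColor(c.img,cv2.COLOR_BGR2HSV); m=cv2.inRange(hsv,(8,70,60),(25,255,255)); k=np.zeros_like(m); k[r[1]:r[3],r[0]:r[2]]=m[r[1]:r[3],r[0]:r[2]]
    n,l,st,ce=cv2.connectedComponentsWithStats(k); j=1+st[1:,4].argmax(); return st[j].tolist(),ce[j].round(1).tolist()
E
python3 - <<'E'
from h import *
shift(*c2w(-87,146,150),YC)
s=Cam("side");t=Cam("top")
print(wood(s,(210,110,335,230)),wood(t,(210,100,340,225)))
for th in(.5,.3,.2,.1,.03,0):
    x,z=rot(-200,14,th); print(th,t.px(c2w(x,-161,z)).round(1),s.px(c2w(x,-161,z)).round(1))
E
```

```text
t 28.65 tcp [395.3  69.9 290.7] yaw -3.021 F [ 0.1 -0.2 -0.1] w 0.0 | shift m [-0.0688  0.0174  0.1408] twist -0.0
([221, 165, 108, 59, 2880], [271.0, 195.6]) ([229, 145, 96, 69, 4322], [281.8, 179.9])
0.5 [323.8 196.3] [283.1 188.8]
0.3 [321.7 205.3] [277.2 201.8]
0.2 [320.8 209. ] [275.1 208.3]
0.1 [319.9 211.9] [273.5 214.8]
0.03 [319.3 213.6] [272.8 219.3]
0 [319.  214.3] [272.5 221.2]
```

The lid is down (wood mask bottom at row 214 in the top view, as for a closed lid). Press the left corner.

Emit:
play_rows(commands=[{"x":-0.02,"y":0.005,"z":0.02,"twist":0},{"x":-0.04,"y":0.01,"z":0.05,"twist":0},{"x":-0.06,"y":0.015,"z":0.09,"twist":0},{"x":-0.069,"y":0.017,"z":0.12,"twist":0},{"x":-0.069,"y":0.017,"z":0.137,"twist":0},{"x":-0.069,"y":0.017,"z":0.14,"twist":0},{"x":-0.069,"y":0.017,"z":0.14,"twist":0},{"x":-0.069,"y":0.017,"z":0.14,"twist":0}])

```text
time: 29.55
tool_pos: [462.3, 95.0, 151.9]
tcp_rot: [-3.141, 0.002, -3.021]
contact_force: [-0.3, 0.1, 0.2]
grip_width: 0.8
finger_force: 0.0
```

Emit:
play_rows(commands=[{"x":0,"y":0,"z":0.003,"twist":0},{"x":0,"y":0,"z":0.006,"twist":0},{"x":0,"y":0,"z":0.009,"twist":0},{"x":0,"y":0,"z":0.011,"twist":0},{"x":0,"y":0,"z":0.013,"twist":0},{"x":0,"y":0,"z":0.014,"twist":0},{"x":0,"y":0,"z":0.015,"twist":0},{"x":0,"y":0,"z":0.015,"twist":0}])

```text
time: 30.35
tool_pos: [461.6, 95.2, 135.7]
tcp_rot: [3.141, -0.0, -3.021]
contact_force: [-2.2, 0.9, 4.5]
grip_width: 0.4
finger_force: 1.9
```

Emit:
play_rows(commands=[{"x":0,"y":0,"z":0.001,"twist":0},{"x":0,"y":0,"z":0.002,"twist":0},{"x":0,"y":0,"z":0.003,"twist":0},{"x":0,"y":0,"z":0.004,"twist":0},{"x":0,"y":0,"z":0.005,"twist":0},{"x":0,"y":0,"z":0.005,"twist":0},{"x":0,"y":0,"z":0.005,"twist":0},{"x":0,"y":0,"z":0.005,"twist":0}])

```text
time: 31.15
tool_pos: [461.5, 95.3, 130.9]
tcp_rot: [3.141, -0.0, -3.021]
contact_force: [-4.3, 1.7, 6.7]
grip_width: 0.3
finger_force: 3.4
```

Emit:
play_rows(commands=[{"x":0,"y":0,"z":0.001,"twist":0},{"x":0,"y":0,"z":0.002,"twist":0},{"x":0,"y":0,"z":0.003,"twist":0},{"x":0,"y":0,"z":0.004,"twist":0},{"x":0,"y":0,"z":0.005,"twist":0},{"x":0,"y":0,"z":0.006,"twist":0},{"x":0,"y":0,"z":0.006,"twist":0},{"x":0,"y":0,"z":0.006,"twist":0}])

```text
time: 31.95
tool_pos: [461.4, 95.3, 125.0]
tcp_rot: [3.141, -0.0, -3.021]
contact_force: [-4.0, 2.9, 7.0]
grip_width: 0.2
finger_force: 3.9
```

```bash
python3 - <<'E'
from h import *
s=Cam("side");t=Cam("top")
r1,r2=(210,110,335,230),(210,100,340,225)
class O:pass
a=O();a.img=cv2.imread("pics/side0.png");b=O();b.img=cv2.imread("pics/top0.png")
print("now",wood(s,r1),wood(t,r2));print("ini",wood(a,r1),wood(b,r2))
# vertical position of right-front edge columns
def colbot(c,x):
    hsv=cv2.cvtColor(c.img,cv2.COLOR_BGR2HSV); m=cv2.inRange(hsv,(8,70,60),(25,255,255)); y=np.nonzero(m[150:232,x])[0]+150; return (y.min(),y.max()) if len(y) else None
for x in(222,226,230,240,250,260,270,275,290,310,320): print(x,colbot(s,x),colbot(a,x))
d=np.abs(s.img.astype(int)-a.img).sum(2)>60; d[:,:210]=0; n,l,st,ce=cv2.connectedComponentsWithStats(d.astype(np.uint8)); print([q.tolist() for q in st[1:] if q[4]>15])
print("tip px",s.px([461.4,95.3,111]),s.px([461.4,95.3,100]), bot.get_obs()["joint_positions"])
E
```

```text
now ([221, 165, 114, 59, 2898], [273.5, 196.5]) ([231, 148, 94, 66, 4342], [283.7, 180.5])
ini ([221, 119, 114, 105, 4114], [278.4, 186.4]) ([220, 145, 105, 69, 5341], [272.8, 180.8])
222 (np.int64(163), np.int64(186)) (np.int64(150), np.int64(184))
226 (np.int64(165), np.int64(189)) (np.int64(179), np.int64(188))
230 (np.int64(176), np.int64(192)) (np.int64(179), np.int64(191))
240 (np.int64(178), np.int64(199)) (np.int64(171), np.int64(198))
250 (np.int64(171), np.int64(204)) (np.int64(171), np.int64(203))
260 (np.int64(168), np.int64(214)) (np.int64(172), np.int64(213))
270 (np.int64(153), np.int64(221)) (np.int64(152), np.int64(221))
275 (np.int64(152), np.int64(223)) (np.int64(151), np.int64(222))
290 (np.int64(161), np.int64(218)) (np.int64(154), np.int64(218))
310 (np.int64(152), np.int64(212)) (np.int64(152), np.int64(212))
320 (np.int64(152), np.int64(209)) (np.int64(150), np.int64(209))
[[210, 74, 48, 116, 2193], [231, 126, 5, 5, 19], [210, 186, 18, 30, 291], [227, 191, 27, 19, 86], [302, 196, 15, 7, 56], [314, 259, 31, 32, 620]]
tip px [225.30229961 182.59995498] [225.34516605 185.46261249] [ 4.05447471e-02  3.97161027e-01  1.84159364e+00  7.17048852e-04
  9.03087956e-01 -1.65125050e+00]
```

Emit:
play_rows(commands=[{"x":0,"y":0,"z":-0.01,"twist":0},{"x":0,"y":0,"z":-0.02,"twist":0},{"x":0,"y":0,"z":-0.04,"twist":0},{"x":0,"y":0,"z":-0.06,"twist":0},{"x":0,"y":0,"z":-0.08,"twist":0},{"x":0,"y":0,"z":-0.1,"twist":0},{"x":0,"y":0,"z":-0.1,"twist":0},{"x":0,"y":0,"z":-0.1,"twist":0}])

```text
time: 32.85
tool_pos: [461.8, 94.9, 224.8]
tcp_rot: [-3.141, 0.001, -3.021]
contact_force: [-0.1, -0.5, 0.1]
grip_width: 0.6
finger_force: 0.0
```

```bash
cat >> h.py <<'E'
def edges(img,cols):
    hsv=cv2.cvtColor(img,cv2.COLOR_BGR2HSV).astype(float); out=[]
    for x in cols:
        yc=180.4+(x-219.5)*(219.3-180.4)/(272.6-219.5); ys=np.arange(int(yc)-7,int(yc)+9); v=hsv[ys,x,1]
        hi,lo=v[:3].mean(),v[-3:].mean(); k=np.nonzero(v<(hi+lo)/2)[0]
        k=k[0] if len(k) else 0
        out.append(round(float(ys[0]+k-1+(v[k-1]-(hi+lo)/2)/(v[k-1]-v[k]+1e-6)-yc),2))
    return out
E
python3 - <<'E'
from h import *
s=Cam("side"); a=cv2.imread("pics/side0.png"); c=list(range(221,226))+list(range(246,272,2)); print(c)
e0,e1=edges(a,c),edges(s.img,c); print(e0);print(e1);print(np.round(np.array(e1)-e0,1).tolist())
shift(*c2w(-87,-146,200),YC)
for x,y in((-102,150),(-102,-150)): print(s.px(c2w(x,y,117))-s.px(c2w(x,y,111)))
E
```

```text
[221, 222, 223, 224, 225, 246, 248, 250, 252, 254, 256, 258, 260, 262, 264, 266, 268, 270]
[-7.83, -4.81, -7.46, -6.75, -7.18, 3.07, 2.8, 0.66, -1.18, 2.91, 3.1, 3.09, 3.13, 3.02, 3.16, 3.06, 3.29, 3.15]
[-500008.5, -5.48, -4.82, 5.47, -8.1, 3.39, 3.29, 1.4, -0.46, 3.12, 3.34, 3.24, 3.31, 3.26, 3.36, 3.09, 3.38, 3.1]
[-500000.7, -0.7, 2.6, 12.2, -0.9, 0.3, 0.5, 0.7, 0.7, 0.2, 0.2, 0.2, 0.2, 0.2, 0.2, 0.0, 0.1, -0.0]
t 32.9 tcp [461.4  94.9 224.2] yaw -3.021 F [-0.1 -0.2 -0.4] w 0.3 | shift m [-0.0004 -0.2915  0.0241] twist -0.0
[-0.03231404 -1.57492622]
[ 0.08168794 -1.82672614]
```

Emit:
play_rows(commands=[{"x":0,"y":0,"z":0.03,"twist":0},{"x":0,"y":0,"z":0.06,"twist":0},{"x":0,"y":0,"z":0.075,"twist":0},{"x":0,"y":0,"z":0.08,"twist":0},{"x":0,"y":0,"z":0.082,"twist":0},{"x":0,"y":0,"z":0.084,"twist":0},{"x":0,"y":0,"z":0.084,"twist":0},{"x":0,"y":0,"z":0.084,"twist":0}])

```text
time: 33.7
tool_pos: [462.1, 95.1, 141.3]
tcp_rot: [-3.142, 0.001, -3.021]
contact_force: [-0.6, 0.2, -0.2]
grip_width: 0.4
finger_force: 0.0
```

Emit:
play_rows(commands=[{"x":0,"y":0,"z":0.002,"twist":0},{"x":0,"y":0,"z":0.004,"twist":0},{"x":0,"y":0,"z":0.004,"twist":0},{"x":0,"y":0,"z":0.004,"twist":0},{"x":0,"y":0,"z":0.004,"twist":0},{"x":0,"y":0,"z":0.004,"twist":0},{"x":0,"y":0,"z":0.004,"twist":0},{"x":0,"y":0,"z":0.004,"twist":0}])

```text
time: 34.5
tool_pos: [461.7, 95.0, 136.7]
tcp_rot: [3.141, 0.0, -3.021]
contact_force: [-0.6, 0.3, 0.1]
grip_width: 0.3
finger_force: 0.0
```

Emit:
play_rows(commands=[{"x":0,"y":0,"z":0.003,"twist":0},{"x":0,"y":0,"z":0.005,"twist":0},{"x":0,"y":0,"z":0.006,"twist":0},{"x":0,"y":0,"z":0.006,"twist":0},{"x":0,"y":0,"z":0.006,"twist":0},{"x":0,"y":0,"z":0.006,"twist":0},{"x":0,"y":0,"z":0.006,"twist":0},{"x":0,"y":0,"z":0.006,"twist":0}])

```text
time: 35.3
tool_pos: [461.8, 95.1, 130.8]
tcp_rot: [3.142, 0.0, -3.021]
contact_force: [0.3, 0.7, 2.8]
grip_width: 0.2
finger_force: 1.3
```

Emit:
play_rows(commands=[{"x":0,"y":0,"z":0.003,"twist":0},{"x":0,"y":0,"z":0.006,"twist":0},{"x":0,"y":0,"z":0.008,"twist":0},{"x":0,"y":0,"z":0.01,"twist":0},{"x":0,"y":0,"z":0.01,"twist":0},{"x":0,"y":0,"z":0.01,"twist":0},{"x":0,"y":0,"z":0.01,"twist":0},{"x":0,"y":0,"z":0.01,"twist":0}])

```text
time: 36.1
tool_pos: [461.9, 95.3, 121.3]
tcp_rot: [3.141, 0.001, -3.021]
contact_force: [-2.4, 0.5, 10.7]
grip_width: 0.5
finger_force: 5.3
```

Emit:
play_rows(commands=[{"x":0,"y":0,"z":0.002,"twist":0},{"x":0,"y":0,"z":0.004,"twist":0},{"x":0,"y":0,"z":0.006,"twist":0},{"x":0,"y":0,"z":0.007,"twist":0},{"x":0,"y":0,"z":0.007,"twist":0},{"x":0,"y":0,"z":0.007,"twist":0},{"x":0,"y":0,"z":0.007,"twist":0},{"x":0,"y":0,"z":0.007,"twist":0}])

```text
time: 36.9
tool_pos: [462.1, 95.4, 118.5]
tcp_rot: [-3.141, 0.004, -3.02]
contact_force: [-17.2, 0.6, 54.1]
grip_width: 0.7
finger_force: 27.5
```

Emit:
play_rows(commands=[{"x":0,"y":0,"z":-0.02,"twist":0},{"x":0,"y":0,"z":-0.05,"twist":0},{"x":0,"y":0,"z":-0.09,"twist":0},{"x":0,"y":-0.04,"z":-0.1,"twist":0},{"x":0,"y":-0.085,"z":-0.1,"twist":0},{"x":0,"y":-0.13,"z":-0.1,"twist":0},{"x":0,"y":-0.175,"z":-0.1,"twist":0},{"x":0,"y":-0.22,"z":-0.1,"twist":0}])

```text
time: 37.7
tool_pos: [487.9, -125.1, 213.2]
tcp_rot: [3.141, -0.001, -3.021]
contact_force: [0.3, 0.7, 0.4]
grip_width: 0.3
finger_force: 0.0
```

```bash
python3 - <<'E'
from h import *
shift(*c2w(-87,-146,150),YC)
s=Cam("side"); a=cv2.imread("pics/side0.png"); c=[222]+list(range(244,272,2))
e0,e1=edges(a,c),edges(s.img,c); print(np.round(np.array(e1)-e0,1).tolist())
E
```

```text
t 37.7 tcp [ 487.9 -125.1  213.2] yaw -3.021 F [0.3 0.7 0.4] w 0.3 | shift m [-0.0006 -0.07    0.0631] twist -0.0
[-1.7, 0.5, 0.5, 1.0, 1.0, 0.8, 0.6, 0.4, 0.3, 0.4, 0.2, 0.3, 0.2, 0.2, -0.0]
```

The left corner hit a hard stop at TCP z≈118.5, so it is seated. Now the right corner, the same way.

Emit:
play_rows(commands=[{"x":0,"y":-0.035,"z":0.01,"twist":0},{"x":0,"y":-0.07,"z":0.03,"twist":0},{"x":0,"y":-0.07,"z":0.05,"twist":0},{"x":0,"y":-0.07,"z":0.065,"twist":0},{"x":0,"y":-0.07,"z":0.072,"twist":0},{"x":0,"y":-0.07,"z":0.076,"twist":0},{"x":0,"y":-0.07,"z":0.078,"twist":0},{"x":0,"y":-0.07,"z":0.078,"twist":0}])

```text
time: 38.55
tool_pos: [496.8, -192.9, 136.3]
tcp_rot: [-3.141, 0.001, -3.021]
contact_force: [-1.5, -0.6, 3.1]
grip_width: 0.3
finger_force: 1.1
```

Emit:
play_rows(commands=[{"x":0,"y":0,"z":0.002,"twist":0},{"x":0,"y":0,"z":0.004,"twist":0},{"x":0,"y":0,"z":0.006,"twist":0},{"x":0,"y":0,"z":0.008,"twist":0},{"x":0,"y":0,"z":0.01,"twist":0},{"x":0,"y":0,"z":0.011,"twist":0},{"x":0,"y":0,"z":0.011,"twist":0},{"x":0,"y":0,"z":0.011,"twist":0}])

```text
time: 39.35
tool_pos: [497.0, -193.3, 125.6]
tcp_rot: [-3.14, 0.001, -3.021]
contact_force: [-2.6, -0.9, 6.8]
grip_width: 0.4
finger_force: 3.7
```

Emit:
play_rows(commands=[{"x":0,"y":0,"z":0.002,"twist":0},{"x":0,"y":0,"z":0.004,"twist":0},{"x":0,"y":0,"z":0.005,"twist":0},{"x":0,"y":0,"z":0.006,"twist":0},{"x":0,"y":0,"z":0.006,"twist":0},{"x":0,"y":0,"z":0.006,"twist":0},{"x":0,"y":0,"z":0.006,"twist":0},{"x":0,"y":0,"z":0.006,"twist":0}])

```text
time: 40.15
tool_pos: [497.3, -193.7, 120.3]
tcp_rot: [-3.139, 0.002, -3.021]
contact_force: [-3.5, -2.3, 11.1]
grip_width: 0.1
finger_force: 5.7
```

Emit:
play_rows(commands=[{"x":0,"y":0,"z":0.001,"twist":0},{"x":0,"y":0,"z":0.002,"twist":0},{"x":0,"y":0,"z":0.002,"twist":0},{"x":0,"y":0,"z":0.002,"twist":0},{"x":0,"y":0,"z":0.002,"twist":0},{"x":0,"y":0,"z":0.002,"twist":0},{"x":0,"y":0,"z":0.002,"twist":0},{"x":0,"y":0,"z":0.002,"twist":0}])

```text
time: 40.95
tool_pos: [497.4, -193.8, 119.2]
tcp_rot: [-3.139, 0.003, -3.021]
contact_force: [-4.4, -0.5, 18.7]
grip_width: 0.1
finger_force: 9.3
```

Emit:
play_rows(commands=[{"x":0,"y":0,"z":0.001,"twist":0},{"x":0,"y":0,"z":0.0025,"twist":0},{"x":0,"y":0,"z":0.0025,"twist":0},{"x":0,"y":0,"z":0.0025,"twist":0},{"x":0,"y":0,"z":0.0025,"twist":0},{"x":0,"y":0,"z":0.0025,"twist":0},{"x":0,"y":0,"z":0.0025,"twist":0},{"x":0,"y":0,"z":0.0025,"twist":0}])

```text
time: 41.75
tool_pos: [497.6, -193.8, 118.8]
tcp_rot: [-3.138, 0.004, -3.021]
contact_force: [-10.6, 2.5, 35.8]
grip_width: 0.4
finger_force: 18.4
```

Emit:
play_rows(commands=[{"x":0,"y":0,"z":-0.01,"twist":0},{"x":0,"y":0,"z":-0.03,"twist":0},{"x":0,"y":0,"z":-0.06,"twist":0},{"x":0,"y":0,"z":-0.1,"twist":0},{"x":0.04,"y":0.03,"z":-0.12,"twist":0},{"x":0.05,"y":0.075,"z":-0.13,"twist":0},{"x":0.05,"y":0.12,"z":-0.13,"twist":0},{"x":0.05,"y":0.165,"z":-0.13,"twist":0}])

```text
time: 42.55
tool_pos: [426.6, -33.7, 244.8]
tcp_rot: [-3.142, 0.002, -3.023]
contact_force: [0.4, 0.8, -0.3]
grip_width: 0.2
finger_force: 0.0
```

```bash
python3 - <<'E'
from h import *
shift(*c2w(-87,146,150),YC)
s=Cam("side"); a=cv2.imread("pics/side0.png"); c=[222]+list(range(244,272,2))
e0,e1=edges(a,c),edges(s.img,c); print(np.round(np.array(e1)-e0,1).tolist())
h=s.img.astype(int)
E
```

```text
t 42.55 tcp [426.6 -33.7 244.8] yaw -3.023 F [ 0.4  0.8 -0.3] w 0.2 | shift m [-0.0498  0.124   0.0949] twist -0.1
[0.2, 1.3, 1.3, 1.7, 1.9, 1.8, 1.5, 1.4, 1.4, 1.4, 1.4, 1.3, 1.6, 1.3, 1.5]
```

Emit:
play_rows(commands=[{"x":-0.02,"y":0.04,"z":0,"twist":0},{"x":-0.04,"y":0.08,"z":0.02,"twist":0},{"x":-0.05,"y":0.12,"z":0.05,"twist":0},{"x":-0.05,"y":0.124,"z":0.08,"twist":0},{"x":-0.05,"y":0.124,"z":0.1,"twist":0},{"x":-0.05,"y":0.124,"z":0.11,"twist":0},{"x":-0.05,"y":0.124,"z":0.115,"twist":0},{"x":-0.05,"y":0.124,"z":0.115,"twist":0}])

```text
time: 43.4
tool_pos: [461.8, 94.0, 129.4]
tcp_rot: [3.141, -0.0, -3.022]
contact_force: [-1.5, 1.6, 3.4]
grip_width: 0.2
finger_force: 1.7
```

Emit:
play_rows(commands=[{"x":0,"y":0,"z":0.003,"twist":0},{"x":0,"y":0,"z":0.006,"twist":0},{"x":0,"y":0,"z":0.009,"twist":0},{"x":0,"y":0,"z":0.011,"twist":0},{"x":0,"y":0,"z":0.012,"twist":0},{"x":0,"y":0,"z":0.012,"twist":0},{"x":0,"y":0,"z":0.012,"twist":0},{"x":0,"y":0,"z":0.012,"twist":0}])

```text
time: 44.2
tool_pos: [462.6, 94.1, 119.2]
tcp_rot: [3.141, 0.003, -3.021]
contact_force: [-4.6, 1.7, 14.6]
grip_width: 0.5
finger_force: 7.5
```

Emit:
play_rows(commands=[{"x":0,"y":0,"z":0.001,"twist":0},{"x":0,"y":0,"z":0.002,"twist":0},{"x":0,"y":0,"z":0.002,"twist":0},{"x":0,"y":0,"z":0.002,"twist":0},{"x":0,"y":0,"z":0.002,"twist":0},{"x":0,"y":0,"z":0.002,"twist":0},{"x":0,"y":0,"z":0.002,"twist":0},{"x":0,"y":0,"z":0.002,"twist":0}])

```text
time: 45.0
tool_pos: [462.7, 94.1, 118.9]
tcp_rot: [-3.142, 0.004, -3.021]
contact_force: [-10.0, 1.8, 31.6]
grip_width: 0.1
finger_force: 15.9
```

Emit:
play_rows(commands=[{"x":0,"y":0,"z":-0.01,"twist":0},{"x":0,"y":0,"z":-0.03,"twist":0},{"x":0,"y":0,"z":-0.06,"twist":0},{"x":0,"y":0,"z":-0.1,"twist":0},{"x":0.02,"y":0,"z":-0.12,"twist":0},{"x":0.04,"y":0,"z":-0.13,"twist":0},{"x":0.05,"y":0,"z":-0.13,"twist":0},{"x":0.05,"y":0,"z":-0.13,"twist":0}])

```text
time: 45.8
tool_pos: [411.6, 87.8, 245.4]
tcp_rot: [-3.141, 0.001, -3.021]
contact_force: [0.6, 0.3, -0.4]
grip_width: 0.2
finger_force: 0.0
```

```bash
python3 - <<'E'
from h import *
s=Cam("side"); a=cv2.imread("pics/side0.png"); c=list(range(244,272,2))
e0,e1=edges(a,c),edges(s.img,c); print(np.round(np.array(e1)-e0,1).tolist())
print(bot.close_job())
E
```

```text
[1.4, 1.3, 1.7, 1.9, 1.9, 1.5, 1.3, 1.3, 1.4, 1.5, 1.3, 1.6, 1.3, 1.5]
the job is handed in; nothing more can be done
None
```

I handed the job in at about 46 s of the 72 s allowed, with no verdict returned. The smaller canister was standing in the chest before the lid came down, and the lid is shut with both front corners pressed to a hard stop.

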